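# Stock the balcony store box with coir

## Robot

A 7-joint arm with a two-finger parallel gripper is mounted at the origin on the work surface. World frame = base frame: x ahead of the robot, y to its left, z up, the work surface at z = 0. Lengths are in m, angles in rad, forces in N, time in s.
With the tool pointing down it reaches from about 0.425 to 0.95 m from the base axis. Payload 16.7 kg.
Tool frame: the origin (TCP) lies at the very end of the fingers, on their centre line; the grasp point (between the pads) lies 19 mm behind it (r.grip_depth is the distance from the TCP to the grasp point, in m); z points along the fingers, y is the line along which they close (so a half turn about z gives the same grasp; the last joint's range is limited). The gripper opens to 94 mm and grips with 3 to 60 N. Pads are 16 mm wide; open, the fingers measure 119 mm over their backs; the gripper's body (75 mm by 177 mm) begins 78 mm behind the grasp point.
Start: joints at [1.004, 0.426, 0.074, 1.606, -0.034, 1.111, -0.067], TCP at [0.274, -0.617, 0.205] pointing down, gripper open.
Joint ranges: [-2.85, 2.85], [-0.5, 2.14], [-1.23, 1.37], [0.21, 2.46], [-1.02, 4.16], [0.16, 2.05], [-2.73, 2.73]. Speed limits (rad/s): [1.89, 1.89, 2.39, 2.39, 3.01, 3.01, 3.01].

## Interface

Orientations are given as a rotation vector (axis times angle).
In Python, from plant import telemetry, imaging, ticket, models, r gives the robot as it stands.
- The arm moves only by the shell command python3 -m crank 'ROWS'. ROWS is JSON, a list of rows, each an object of numbers: "x", "y", "z": the shift along the tool's x, y, z in mm; "ax", "ay", "az": the turn, a rotation vector about the tool's x, y, z in rad; "jaw": the finger opening in mm, from 0 to 94. In form: [{"x": .., "y": .., "z": .., "ax": .., "ay": .., "az": .., "jaw": ..}, ...]. A call has 1 to 12 rows; each row is the pose to reach, as a shift and turn from the pose commanded when the call began, along the tool's axes at that moment; what a row does not reach only later rows make up. A row lasts 1/10 s, in which the tool goes at most 50 mm and 8.59 degrees, less where a joint would pass 70% of its speed; a pose out of reach is approached as far as the arm can. A call with a gripper value outside its range is refused whole. The fingers move at their own pace and stop on an object; the grip force is fixed at half the most. Time passes only in rows, so rows that repeat a pose let the fingers close. It gives the time, the measured TCP pose, the force, the opening and the grip force at its end, in the units of the state.
- telemetry.observe(): the state, without advancing time (a new reading comes with each control period).
- imaging.grab_frame(name): name is "scene" or "top" or "wrist"; returns the picture (384x512x3 uint8, red, green, blue); there is no depth.
- imaging.camera_model(name): a dict with "fx", "fy", "cx", "cy" (pixels), "position" and "orientation" of the camera in the world. Camera axes: x right, y down, z forward; pixel columns grow to the right and rows downward; lengths in m; the calibration is good to about 2 mm. The wrist camera is an equidistant fisheye: a pixel r from the principal point sees the ray r / f radians off the axis. A picture is of the moment at which its call begins: read the wrist's pose just before it. camera_model takes no time and is no camera call; for the wrist camera it gives the pose at the moment of the call.
- ticket.close_job(): hands the job in; it is judged then, once.
Trained networks look in the newest picture that a camera, given by its name, has taken for a name from the list of things; names that differ only in an ending like _2 or _b are one class to them, and where a whole thing is asked for, a point or a joint stands for the part that bears it (a point fixed in the world has none). Each returns a list of dicts, best first, with "score" (0 to 1); they miss things now and then, are a little off and sometimes report something else, mostly with a low value. They report only what shows in the picture. A call takes as long as a camera call. They do not tell look-alikes from the thing itself.
- models.spot_in(camera, thing): "rect" ([left, top, right, bottom] in pixels, round what is visible of it).
The state is a dict: "t": time; "qpos": joint angles; "dq": joint speeds; "joint_torque": joint torques, N m; "tcp_pos": TCP position; "eef_rot": TCP orientation; "force": force on the tool from outside, world axes, zero at the start; "torque": the same for the moment, N m; "grip_width": opening from 0.0 (shut) to 1.0 (fully open); "grip_force": force on a finger pad.
Only numpy, scipy, OpenCV 4.12 (cv2) and the standard library are available. Lean on these libraries where they do the work, as an engineer would, in place of code of your own. Each camera call takes 0.05 s, during which the arm holds its last target. There are 200 camera calls.

## Task

Put the coir away for the season: lay the four bricks flat on the slab in the store box as a pinwheel, one in each printed outline, and stack all the discs that are there flat and centred on the saucer beside it. Then, when all that is in place, push the box's gate shut until it clicks home on its catch, and leave the pot, the tube coil and the bottle where they stand.

Things in the scene. Friction and masses are not known exactly. Their poses are not given: they have to be found in the camera images.
- brick0: dry coir brick, brown, 96 (its own x) x 44 x 44 mm, about 0.16 kg, square in section so any long face may be up; origin at its centre, which is 22 mm above what it lies on. All four are alike and interchangeable
- brick1: dry coir brick, brown, 96 (its own x) x 44 x 44 mm, about 0.16 kg, square in section so any long face may be up; origin at its centre, which is 22 mm above what it lies on. All four are alike and interchangeable
- brick2: dry coir brick, brown, 96 (its own x) x 44 x 44 mm, about 0.16 kg, square in section so any long face may be up; origin at its centre, which is 22 mm above what it lies on. All four are alike and interchangeable
- brick3: dry coir brick, brown, 96 (its own x) x 44 x 44 mm, about 0.16 kg, square in section so any long face may be up; origin at its centre, which is 22 mm above what it lies on. All four are alike and interchangeable
- disc0: dry coir disc, brown, 60 mm across, 16 mm thick, about 0.05 kg, alike on both faces; origin at its centre, own z along its axis. Two to four discs are there at a start, all alike
- disc1: dry coir disc, brown, 60 mm across, 16 mm thick, about 0.05 kg, alike on both faces; origin at its centre, own z along its axis. Two to four discs are there at a start, all alike
- disc2: dry coir disc, brown, 60 mm across, 16 mm thick, about 0.05 kg, alike on both faces; origin at its centre, own z along its axis. Two to four discs are there at a start, all alike
- disc3: dry coir disc, brown, 60 mm across, 16 mm thick, about 0.05 kg, alike on both faces; origin at its centre, own z along its axis. Two to four discs are there at a start, all alike
- slab: plywood pallet slab, 180 x 180 x 12 mm, lying fixed inside the white store box at one end of it; origin at the centre of its underside, axes along its sides, z up. Four brick outlines are printed on it as a pinwheel with a 55 mm square gap in the middle
- slot0 (a point): where the centre of a brick comes to lie when it fills outline 0 of the slab: in the slab's frame (-23.5, -49.5) mm, long side along the slab's x; 34 mm above the slab's underside (22 mm above its top). Neighbouring outlines are 3 mm apart
- slot1 (a point): where the centre of a brick comes to lie when it fills outline 1 of the slab: in the slab's frame (49.5, -23.5) mm, long side along the slab's y; 34 mm above the slab's underside (22 mm above its top). Neighbouring outlines are 3 mm apart
- slot2 (a point): where the centre of a brick comes to lie when it fills outline 2 of the slab: in the slab's frame (23.5, 49.5) mm, long side along the slab's x; 34 mm above the slab's underside (22 mm above its top). Neighbouring outlines are 3 mm apart
- slot3 (a point): where the centre of a brick comes to lie when it fills outline 3 of the slab: in the slab's frame (-49.5, 23.5) mm, long side along the slab's y; 34 mm above the slab's underside (22 mm above its top). Neighbouring outlines are 3 mm apart
- saucer: flat terracotta saucer, round, 110 mm across, 10 mm thick, flat on top with a 64 mm dark circle marking its centre, lying fixed inside the store box at the end not taken by the slab; origin at the centre of its underside, its top 10 mm above
- store_box: white open-topped store box fixed to the table, outside 220 (x) x 400 (y) mm, walls 10 mm thick and 60 mm high, floor 8 mm thick; origin at the centre of its underside. Walls on its -x, +x and +y sides; its -y side is closed only by the gate. The small dark catch bracket stands out 33 mm in front of its near (-x, -y) corner
- gate (a joint): angle (rad) of the white gate, hinged at the far (+x) end of the box's -y side: 0 shut, grows to 1.9 as its free end swings out to -y. It stays where left (friction 0.04 Nm). Over the last 0.07 rad a nub on its free end rides over a sprung roller catch (a few N at that end); once past, it seats at about 0 and is held; short of that it stays ajar
- gate_hinge (a point): on the upright hinge line of the gate, 34 mm above the table. The gate is a panel 216 mm long, 12 mm thick, its top 60 mm and its lower edge 8 mm above the table; a black knob, 20 mm across, stands 20 mm out from its outer face, 195 mm from the hinge and 34 mm above the table
- gate_push (a point): point on the outer face of the gate, 150 mm from the hinge line, 34 mm above the table, where it can be pushed; its y axis is the outward normal reversed (it points into the box when shut)
- net_pot: bystander: black plastic pot, 80 mm across, 80 mm high; origin under its centre
- tube_coil: bystander: coil of clear tube, 120 mm across, 22 mm high; origin under its centre
- feed_bottle: bystander: green feed bottle, 56 mm across, 130 mm high; origin under its centre
There are look-alikes about, which are no part of the job. What is shaped like the disc1 but blue or orange is not meant.

How it is judged:
By the outcome, as a careful person would: the job done as asked, in the order asked, and still so for the second after the job is handed in, with the robot touching nothing.
Of disc0, disc1, disc2, disc3 only 2 to 4 are there at a start; the rules pass over those that are not, and their reading is None.
At some moment in a run one of disc0, disc1, disc2, disc3 may be knocked a few centimetres aside while the robot is not near it.
Once in a run the grip may slacken for a moment while it holds something.
It also fails if it takes over 210 s, if anything falls off the work surface, if the arm or the gripper's body presses on something with over 40 N, if the wrist force passes 120 N, or if a joint passes its speed limit or range.

## Working session

There is one attempt and no reset: what is moved stays moved. The work goes in short steps, Python scripts to look and compute and a shell command to move; the robot and the scene stay as the last step left them, time stands still between calls to the robot, and variables do not carry over. Pictures are saved under pics/ and viewed, at most 14 in all, crops included, and the job is handed in when it is done.

```bash
ls; mkdir -p pics; python3 - <<'E'
from plant import telemetry, imaging, models, r
import cv2,json
print(telemetry.observe())
for c in ["top","scene"]:
    cv2.imwrite(f"pics/{c}0.png",cv2.cvtColor(imaging.grab_frame(c),cv2.COLOR_RGB2BGR))
    print(imaging.camera_model(c))
    for n in ["brick0","disc0","slab","saucer","gate","store_box","net_pot","tube_coil","feed_bottle"]:
        print(n,[( [round(v) for v in d["rect"]],round(d["score"],2)) for d in models.spot_in(c,n)])
print(imaging.camera_model("wrist"))
E
```

```text
pics
{'t': 0.0, 'qpos': array([ 1.00346341,  0.42673936,  0.07385981,  1.60659467, -0.03410452,
        1.11078965, -0.06712404]), 'dq': array([-0.00162091, -0.00047286, -0.0013425 , -0.00101941,  0.00055335,
       -0.00037289,  0.00058114]), 'joint_torque': array([ 2.06465418e-03, -9.35831308e+01,  3.66814904e+00, -4.54186678e+01,
       -4.87179577e-02,  2.03230418e-02,  2.34255040e-04]), 'tcp_pos': array([ 0.27369544, -0.61655073,  0.20477641]), 'eef_rot': array([-3.07210965e+00, -6.51212717e-01,  5.57576107e-04]), 'force': array([-0.35231378, -0.43045204,  0.14677104]), 'torque': array([ 0.01827888, -0.01954995,  0.06218401]), 'grip_force': 0.0, 'grip_width': 1.0003827003304882}
{'fx': 360.6263754107726, 'fy': 360.6263754107726, 'cx': 255.69901256568383, 'cy': 196.83272574425166, 'position': array([ 0.29460955, -0.02222295,  1.09388015]), 'orientation': array([-2.08328313,  2.13033072, -0.24289265])}
brick0 [([387, 186, 408, 225], 0.96), ([345, 188, 371, 223], 0.94), ([318, 213, 352, 251], 0.65), ([330, 156, 353, 186], 0.57)]
disc0 [([324, 284, 346, 308], 0.76), ([258, 188, 282,
[... 1159 characters left out ...]
([127, 217, 164, 254], 0.24)]
saucer [([345, 178, 386, 207], 0.67), ([128, 214, 164, 254], 0.54), ([107, 240, 130, 280], 0.25)]
gate [([198, 218, 276, 239], 0.8), ([201, 262, 244, 303], 0.52), ([274, 171, 344, 215], 0.34), ([212, 200, 233, 220], 0.22)]
store_box [([198, 154, 417, 240], 0.8)]
net_pot [([276, 246, 306, 283], 0.88)]
tube_coil [([200, 262, 245, 303], 0.88), ([103, 238, 131, 281], 0.55), ([122, 188, 149, 224], 0.26)]
feed_bottle [([107, 242, 134, 280], 0.58)]
{'fx': 297.3186396354542, 'fy': 297.3186396354542, 'cx': 259.3219933319395, 'cy': 192.29877348761147, 'position': array([ 0.3364077 , -0.58999713,  0.38531865]), 'orientation': array([ 2.46342415, -1.60182744, -0.19006886])}
```

```bash
python3 - <<'E'
import cv2
a=cv2.imread("pics/top0.png")[85:325,70:430]
cv2.imwrite("pics/top0c.png",cv2.resize(a,None,fx=2.2,fy=2.2,interpolation=cv2.INTER_CUBIC))
E
```

```text
(no output)
```

View pics/top0c.png

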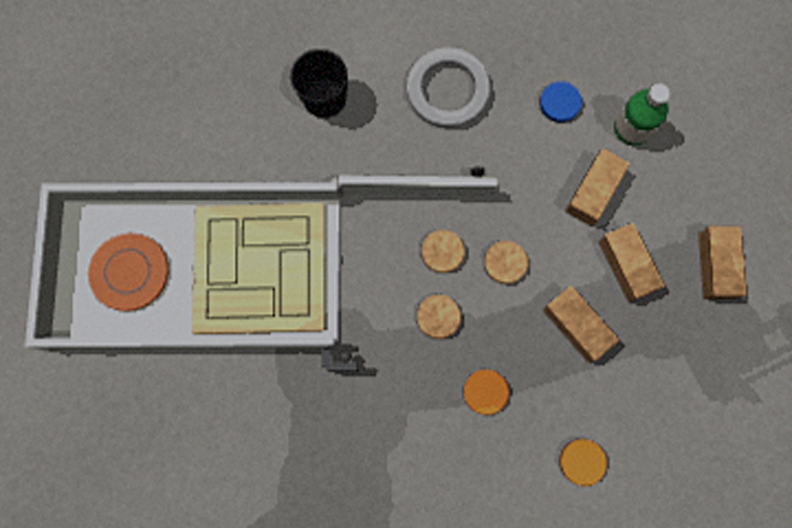

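View pics/scene0.png

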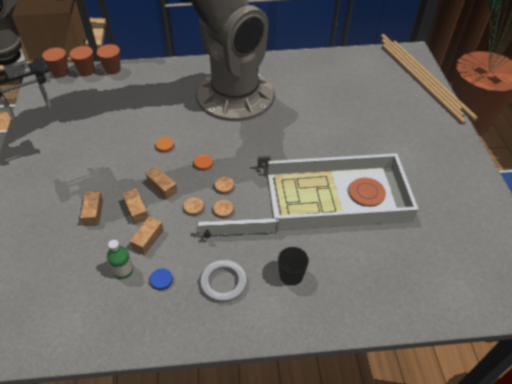

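The top picture (crop pixels) shows:
- Four brown bricks at (597,186), (633,262), (583,325) and (723,262).
- Three brown discs at (443,250), (506,262) and (438,315).
- Look-alikes to leave alone: a blue disc at (561,101) and orange discs at (486,391) and (584,461). The small terracotta pots in the back are also not part of the job.
- The box, with the slab at the gate end and the saucer beyond it. The gate stands open about 90°.

Next I'll work out the positions.

```bash
cat > h.py <<'E'
import numpy as np, cv2
from scipy.spatial.transform import Rotation as R
from plant import telemetry, imaging, models
def proj(cam,P):
    m=imaging.camera_model(cam); P=np.atleast_2d(P)
    c=(P-m["position"])@R.from_rotvec(m["orientation"]).as_matrix()
    return np.c_[m["fx"]*c[:,0]/c[:,2]+m["cx"], m["fy"]*c[:,1]/c[:,2]+m["cy"]]
def back(cam,uv,z):
    m=imaging.camera_model(cam); uv=np.atleast_2d(uv).astype(float)
    a=(uv-[m["cx"],m["cy"]])/[m["fx"],m["fy"]]
    if cam=="wrist":
        th=np.linalg.norm(a,axis=1,keepdims=True); d=np.c_[a*np.sinc(th/np.pi)**1,np.cos(th)]
    else: d=np.c_[a,np.ones(len(a))]
    d=d@R.from_rotvec(m["orientation"]).as_matrix().T
    return (m["position"]+d*((z-m["position"][2])/d[:,2])[:,None])[:,:2]
def brown(im):
    h=cv2.cvtColor(im,cv2.COLOR_RGB2HSV).astype(int)
    return ((h[...,0]>=8)&(h[...,0]<=19)&(h[...,1]>70)&(h[...,1]<185)&(h[...,2]>60)).astype(np.uint8)
def delta(x,y,z,yaw):
    """tool-axis shift (mm) and az to reach TCP x,y,z (m), tool x axis at yaw (mod pi)"""
    s=telemetry.observe(); M=R.from_rotvec(s["eef_rot"]).as_matrix()
    d=M.T@(np.array([x,y,z])-s["tcp_pos"])*1000
    cur=np.arctan2(M[1,0],M[0,0]); dy=(yaw-cur+np.pi/2)%np.pi-np.pi/2
    return np.round(d,1), round(-dy,3)
E
python3 - <<'E'
from h import *
im=cv2.cvtColor(cv2.imread("pics/top0.png"),cv2.COLOR_BGR2RGB)
m=brown(im); n,l,st,ce=cv2.connectedComponentsWithStats(m)
for i in range(1,n):
    if st[i,4]>60:
        c=max(cv2.findContours((l==i).astype(np.uint8),0,1)[0],key=cv2.contourArea)[:,0]
        z=.016 if st[i,4]<480 else .044
        w=back("top",c,z).astype(np.float32)*1000
        print(st[i],ce[i].round(),back("top",ce[i],z).round(4),cv2.minAreaRect(w))
# crop pixels -> world
q=lambda u,v:(u/2.2+70,v/2.2+85)
for nm,p,z in [("box near-gate corner inner",(338,345),.06),("box far gate corner",(338,181),.06),("c -x+y",(28,347),.06),("c +x+y",(43,185),.06),("gate free top",(496,181),.06),("saucer",(128,271),.018),("saucer circle",(128,270),.018),("slab tl",(193,205),.02),("slab tr",(323,205),.02),("slab bl",(193,333),.02),("slab br",(325,330),.02)]:
    print(nm,back("top",q(*p),z).round(3))
E
```

```text
[    0     0   512   134 37322] [257.  38.] [[ 1.0704 -0.0501]] ((1008.2260131835938, -35.1785888671875), (1733.4505615234375, 483.6376953125), 86.42462158203125)
[478   0  13   9  65] [483.   4.] [[ 1.2128 -0.8441]] ((1212.393310546875, -847.3965454101562), (40.30766677856445, 32.64354705810547), 88.9177017211914)
[327 152  29  33 440] [342. 168.] [[ 0.6235 -0.3049]] ((620.8505859375, -303.1645202636719), (46.408233642578125, 108.59793090820312), 57.84174346923828)
[342 187  30  35 563] [357. 204.] [[ 0.5036 -0.3325]] ((504.8539123535156, -332.07958984375), (96.31067657470703, 55.963356018066406), 22.200273513793945)
[262 189  19  20 271] [271. 199.] [[ 0.5305 -0.0789]] ((532.215576171875, -79.59471130371094), (55.24667739868164, 59.64768600463867), 88.46985626220703)
[388 188  22  32 606] [398. 204.] [[ 0.5014 -0.4562]] ((502.84228515625, -456.09539794921875), (59.720977783203125, 95.19075775146484), 87.78839874267578)
[110 191  37  36 929] [128. 208.] [[0.5056 0.3462]] ((506.2415466308594, 346.7140197753906), (105.310546875, 103.6829605102539), 46.178428649902344)
[290 194  21  20
[... 212 characters left out ...]
, -258.0298767089844), (96.60555267333984, 52.41550827026367), 38.250667572021484)
[259 219  21  20 299] [269. 229.] [[ 0.439  -0.0704]] ((439.3244934082031, -71.28733825683594), (59.437835693359375, 57.849788665771484), 43.56095886230469)
[324 284  22  22 153] [335. 296.] [[ 0.2392 -0.254 ]] ((241.281005859375, -254.54055786132812), (60.03960037231445, 55.95616912841797), 54.92750930786133)
box near-gate corner inner [[0.399 0.062]]
box far gate corner [[0.621 0.062]]
c -x+y [[0.405 0.464]]
c +x+y [[0.624 0.462]]
gate free top [[ 0.617 -0.154]]
saucer [[0.511 0.355]]
saucer circle [[0.512 0.355]]
slab tl [[0.603 0.268]]
slab tr [[0.599 0.086]]
slab bl [[0.423 0.261]]
slab br [[0.423 0.083]]
```

```bash
python3 -c "
from h import *
print(delta(.45,-.36,.24,0))"
```

```text
(array([ 265.2, -163.3,  -34.5]), np.float64(0.418))
```

```bash
python3 -m crank '[{"x":44,"y":-26,"z":-34,"az":0.14},{"x":88,"y":-54,"z":-34,"az":0.28},{"x":132,"y":-82,"z":-34,"az":0.418},{"x":176,"y":-108,"z":-34,"az":0.418},{"x":220,"y":-136,"z":-34,"az":0.418},{"x":265,"y":-163,"z":-34,"az":0.418},{"x":265,"y":-163,"z":-34,"az":0.418},{"x":265,"y":-163,"z":-34,"az":0.418}]'; cat >> h.py <<'E'
def wrist(name=None):
    global WM
    WM=imaging.camera_model("wrist"); im=imaging.grab_frame("wrist")
    if name: cv2.imwrite(name,cv2.cvtColor(im,cv2.COLOR_RGB2BGR))
    return im
E
python3 - <<'E'
from h import *
im=wrist("pics/w1.png"); print(imaging.camera_model("wrist"),telemetry.observe()["tcp_pos"],telemetry.observe()["eef_rot"])
for n in ["brick0","disc0"]: print([([round(v) for v in d["rect"]],round(d["score"],2)) for d in models.spot_in("wrist",n)])
E
```

```text
{'fx': 297.3186396354542, 'fy': 297.3186396354542, 'cx': 259.3219933319395, 'cy': 192.29877348761147, 'position': array([ 0.33640788, -0.58999726,  0.38531695]), 'orientation': array([ 2.46342503, -1.60182765, -0.19007241])} [ 0.273842   -0.6169269   0.20546639] [-3.07327540e+00 -6.51438318e-01 -1.86545963e-05]
[([57, 0, 98, 24], 0.97), ([193, 2, 227, 9], 0.49)]
[([0, 13, 27, 47], 0.74), ([22, 81, 52, 122], 0.72)]$[0]: bad value
```

View pics/w1.png

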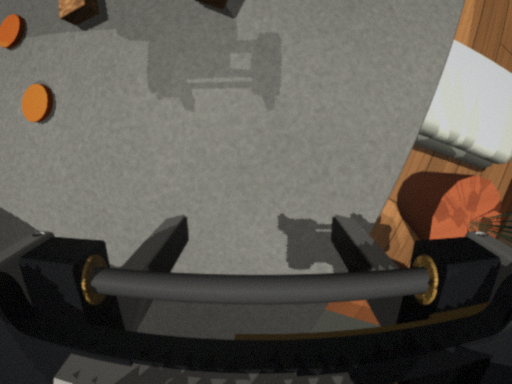

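The picture shows the fingers at about (185,230) and (350,230), with the view ahead of them. The arm did not move: the rows were refused because each one needs every key.

```bash
python3 -m crank '[{"x":44,"y":-26,"z":-34,"ax":0,"ay":0,"az":0.14,"jaw":94},{"x":88,"y":-54,"z":-34,"ax":0,"ay":0,"az":0.28,"jaw":94},{"x":132,"y":-82,"z":-34,"ax":0,"ay":0,"az":0.418,"jaw":94},{"x":132,"y":-108,"z":-34,"ax":0,"ay":0,"az":0.418,"jaw":94},{"x":132,"y":-136,"z":-34,"ax":0,"ay":0,"az":0.418,"jaw":94},{"x":132,"y":-136,"z":-34,"ax":0,"ay":0,"az":0.418,"jaw":94},{"x":132,"y":-136,"z":-34,"ax":0,"ay":0,"az":0.418,"jaw":94}]'
python3 - <<'E'
from h import *
im=wrist("pics/w2.png"); s=telemetry.observe(); print(s["tcp_pos"],s["eef_rot"],s["qpos"])
m=brown(im); n,l,st,ce=cv2.connectedComponentsWithStats(m)
for i in range(1,n):
    if st[i,4]>250:
        c=max(cv2.findContours((l==i).astype(np.uint8),0,1)[0],key=cv2.contourArea)[:,0]
        w=back("wrist",c,.044).astype(np.float32)*1000
        print(st[i],ce[i].round(),cv2.minAreaRect(w))
E
```

```text
t: 1.85
tcp_pos: [0.3395, -0.4391, 0.2401]
eef_rot: [3.141, 0.0, 0.001]
force: [0.1, -0.2, 0.5]
grip_width: 1.002
grip_force: 0.0
[ 0.33947803 -0.43963275  0.23981981] [ 3.14098200e+00 -7.00073241e-04  8.54510584e-04] [ 0.72230989  0.19930644  0.0868732   1.84090729 -0.01923057  1.10136815
 -0.75508407]
[127   0  31  13 252] [143.   4.] ((577.7386474609375, -278.7853088378906), (46.70917892456055, 18.575214385986328), 79.91289520263672)
[ 154   12   54   75 2289] [180.  49.] ((509.07904052734375, -337.8509521484375), (97.19205474853516, 45.41070556640625), 21.575578689575195)
[ 259   13   37   73 2429] [277.  49.] ((504.0153503417969, -462.6024475097656), (45.216270446777344, 98.07860565185547), 89.30582427978516)
[ 29  44  26  35 652] [41. 61.] ((524.8657836914062, -105.96111297607422), (55.51911544799805, 55.307830810546875), 3.9489119052886963)
[ 66  44  32  38 917] [81. 62.] ((508.76177978515625, -186.4254913330078), (55.84209442138672, 54.90102767944336), 64.14252471923828)
[  97   79   61   72 2059] [127. 115.] ((425.55621337890625, -261.87078857421875), (97.35559844970703, 45.927581787109375), 37.56682205200195)
[ 464   88   48  143 4304] [494. 162.] ((360.1702880859375, -815.2109375), (251.02684020996094, 126.3304214477539), 9.836214065551758)
[ 25  98  25  36 714] [ 37. 115.] ((439.7335510253906, -97.06004333496094), (55.47758483886719, 54.827762603759766), 84.87091064453125)
[123 214  36  37 422] [139. 227.] ((263.3531799316406, -264.60955810546875), (41.771949768066406, 61.933467864990234), 44.344722747802734)
```

View pics/w2.png

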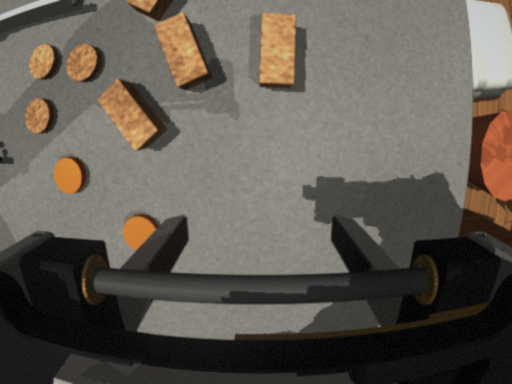

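The wrist picture shows bricks at (277,49), (180,49) and (127,115), with a fourth at the top edge. The brown discs are at (41,61), (81,62) and (37,115); the orange ones at (68,175) and (139,232) are not meant. I'll take the brick at (277,49) first.

```bash
cat >> h.py <<'E'
def bricks(im,z=.044,near=None,amin=900):
    m=brown(im); n,l,st,ce=cv2.connectedComponentsWithStats(m); out=[]
    for i in range(1,n):
        if st[i,4]>amin:
            c=max(cv2.findContours((l==i).astype(np.uint8),0,1)[0],key=cv2.contourArea)[:,0]
            (cx,cy),(a,b),an=cv2.minAreaRect(back("wrist",c,z).astype(np.float32)*1000)
            yaw=np.deg2rad(an if a>=b else an+90); yaw=(yaw+np.pi/2)%np.pi-np.pi/2
            out.append((round(cx/1000,4),round(cy/1000,4),round(yaw,3),round(max(a,b)),round(min(a,b)),ce[i].round()))
    return out
E
python3 -m crank '[{"x":45,"y":10,"z":10,"ax":0,"ay":0,"az":0.012,"jaw":70},{"x":90,"y":20,"z":30,"ax":0,"ay":0,"az":0.012,"jaw":70},{"x":130,"y":23,"z":60,"ax":0,"ay":0,"az":0.012,"jaw":70},{"x":165,"y":23,"z":90,"ax":0,"ay":0,"az":0.012,"jaw":70},{"x":165,"y":23,"z":90,"ax":0,"ay":0,"az":0.012,"jaw":70},{"x":165,"y":23,"z":90,"ax":0,"ay":0,"az":0.012,"jaw":70},{"x":165,"y":23,"z":90,"ax":0,"ay":0,"az":0.012,"jaw":70}]'
python3 - <<'E'
from h import *
im=wrist("pics/w3.png")
for b in bricks(im): print(b)
print(delta(.504,-.4626,.01,-.012))
E
```

```text
t: 2.6
tcp_pos: [0.5035, -0.4635, 0.1501]
eef_rot: [3.141, -0.022, 0.0]
force: [-0.6, -0.2, 0.5]
grip_width: 0.746
grip_force: 0.0
(0.6185, -0.2987, np.float64(-0.56), 97, 45, array([102.,  87.]))
(0.5117, -0.3437, np.float64(0.383), 97, 59, array([142., 187.]))
(0.5067, -0.4628, np.float64(-0.036), 98, 44, array([258., 186.]))
(0.4749, -0.7782, np.float64(0.272), 139, 57, array([501., 205.]))
(0.5216, -0.1932, np.float64(-1.305), 57, 54, array([ 37., 180.]))
(array([  0.4,  -1.1, 140.6]), np.float64(-0.002))
```

View pics/w3.png

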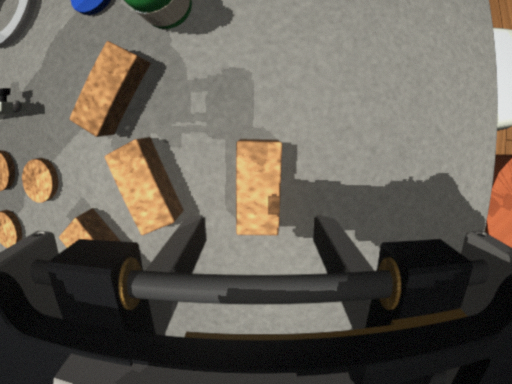

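The brick sits between the fingers at (258,186). I'll grip it 12 mm off centre, towards -x, for slot 2.

```bash
python3 -m crank '[{"x":-9,"y":-1,"z":40,"ax":0,"ay":0,"az":0.01,"jaw":70},{"x":-9,"y":-1,"z":80,"ax":0,"ay":0,"az":0.01,"jaw":70},{"x":-9,"y":-1,"z":115,"ax":0,"ay":0,"az":0.01,"jaw":70},{"x":-9,"y":-1,"z":142,"ax":0,"ay":0,"az":0.01,"jaw":70},{"x":-9,"y":-1,"z":142,"ax":0,"ay":0,"az":0.01,"jaw":70},{"x":-9,"y":-1,"z":142,"ax":0,"ay":0,"az":0.01,"jaw":38},{"x":-9,"y":-1,"z":142,"ax":0,"ay":0,"az":0.01,"jaw":30},{"x":-9,"y":-1,"z":142,"ax":0,"ay":0,"az":0.01,"jaw":30},{"x":-9,"y":-1,"z":142,"ax":0,"ay":0,"az":0.01,"jaw":30},{"x":-9,"y":-1,"z":142,"ax":0,"ay":0,"az":0.01,"jaw":30}]'
python3 -m crank '[{"x":0,"y":0,"z":-30,"ax":0,"ay":0,"az":0,"jaw":30},{"x":0,"y":0,"z":-75,"ax":0,"ay":0,"az":0,"jaw":30},{"x":0,"y":0,"z":-120,"ax":0,"ay":0,"az":0,"jaw":30},{"x":0,"y":0,"z":-160,"ax":0,"ay":0,"az":0,"jaw":30},{"x":0,"y":0,"z":-200,"ax":0,"ay":0,"az":0,"jaw":30},{"x":0,"y":0,"z":-200,"ax":0,"ay":0,"az":0,"jaw":30}]'
python3 - <<'E'
from h import *
im=wrist("pics/w4.png")
print(delta(.46,.05,.22,0))
E
```

```text
t: 3.65
tcp_pos: [0.496, -0.4617, 0.0091]
eef_rot: [3.14, -0.036, 0.003]
force: [-2.6, 0.7, 10.2]
grip_width: 0.468
grip_force: 30.0
t: 4.25
tcp_pos: [0.4972, -0.4628, 0.2142]
eef_rot: [3.136, -0.035, 0.011]
force: [-0.1, -1.1, -1.1]
grip_width: 0.466
grip_force: 29.9
(array([ -47.8, -511. ,  -10.8]), np.float64(-0.022))
```

View pics/w4.png

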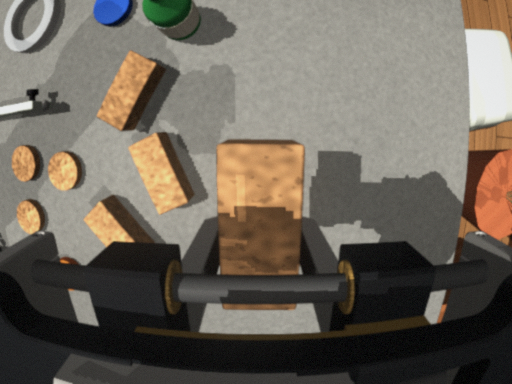

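The held brick is level, with its front edge at row 143. Next I'll carry it towards the slab and look.

```bash
python3 -m crank '[{"x":0,"y":-40,"z":0,"ax":0,"ay":0,"az":-0.02,"jaw":30},{"x":-5,"y":-90,"z":0,"ax":0,"ay":0,"az":-0.02,"jaw":30},{"x":-10,"y":-138,"z":0,"ax":0,"ay":0,"az":-0.02,"jaw":30},{"x":-15,"y":-186,"z":0,"ax":0,"ay":0,"az":-0.02,"jaw":30},{"x":-20,"y":-234,"z":0,"ax":0,"ay":0,"az":-0.02,"jaw":30},{"x":-25,"y":-280,"z":0,"ax":0,"ay":0,"az":-0.02,"jaw":30},{"x":-30,"y":-325,"z":0,"ax":0,"ay":0,"az":-0.02,"jaw":30},{"x":-35,"y":-370,"z":0,"ax":0,"ay":0,"az":-0.02,"jaw":30},{"x":-40,"y":-415,"z":0,"ax":0,"ay":0,"az":-0.02,"jaw":30},{"x":-50,"y":-460,"z":0,"ax":0,"ay":0,"az":-0.02,"jaw":30},{"x":-55,"y":-490,"z":0,"ax":0,"ay":0,"az":-0.02,"jaw":30},{"x":-58,"y":-510,"z":0,"ax":0,"ay":0,"az":-0.02,"jaw":30}]'
python3 -m crank '[{"x":0,"y":0,"z":0,"ax":0,"ay":0,"az":0,"jaw":30},{"x":0,"y":0,"z":0,"ax":0,"ay":0,"az":0,"jaw":30},{"x":0,"y":0,"z":0,"ax":0,"ay":0,"az":0,"jaw":30}]'
python3 - <<'E'
from h import *
s=telemetry.observe(); print(s["qpos"],s["tcp_pos"])
im=wrist("pics/w5.png"); print(imaging.camera_model("wrist")["position"])
e=back("wrist",[[226,143],[300,143]],s["tcp_pos"][2]+.035); print(e)
cv2.imwrite("pics/w5c.png",cv2.resize(cv2.cvtColor(im[0:240,0:330],cv2.COLOR_RGB2BGR),None,fx=2.4,fy=2.4,interpolation=cv2.INTER_CUBIC))
E
```

```text
t: 5.5
tcp_pos: [0.4474, 0.0525, 0.2068]
eef_rot: [-3.142, -0.001, 0.002]
force: [0.0, -0.4, -0.5]
grip_width: 0.468
grip_force: 29.9
t: 5.8
tcp_pos: [0.4485, 0.0492, 0.2071]
eef_rot: [3.141, -0.005, -0.001]
force: [0.4, -0.1, -1.8]
grip_width: 0.467
grip_force: 29.9
[ 0.0178758   0.06960595 -0.28069399  2.06840892  0.02280579  1.00716552
 -1.84861026] [0.44851393 0.04920037 0.20706969]
[0.51701098 0.04874893 0.38695789]
[[0.5069606  0.06500596]
 [0.50687327 0.02883278]]
```

View pics/w5c.png

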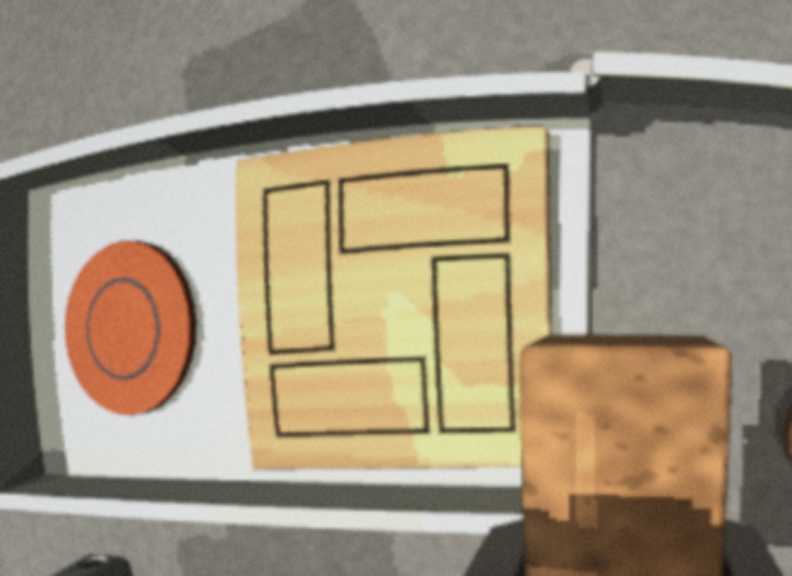

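The slab's four outlines and the saucer (crop centre (123,328)) are clear. I'll fit the slab pose from the 16 outline corners.

```bash
python3 - <<'E'
from h import *
uv=np.array([(264,190),(328,182),(333,348),(271,352),(340,180),(507,165),(508,240),(342,251),(433,259),(509,255),(514,430),(440,432),(271,366),(424,358),(427,432),(277,435)])/2.4-.3
P=np.array([(71.5,71.5),(71.5,27.5),(-24.5,27.5),(-24.5,71.5),(71.5,24.5),(71.5,-71.5),(27.5,-71.5),(27.5,24.5),(24.5,-27.5),(24.5,-71.5),(-71.5,-71.5),(-71.5,-27.5),(-27.5,71.5),(-27.5,-24.5),(-71.5,-24.5),(-71.5,71.5)])
W=back("wrist",uv,.020)*1000
a,b=P-P.mean(0),W-W.mean(0)
th=np.arctan2((a[:,0]*b[:,1]-a[:,1]*b[:,0]).sum(),(a*b).sum()); M=np.array([[np.cos(th),-np.sin(th)],[np.sin(th),np.cos(th)]])
t=W.mean(0)-M@P.mean(0); print("slab",t,th,"scale",np.linalg.norm(b)/np.linalg.norm(a),"res",(W-P@M.T-t).round(1).tolist())
for i,s in enumerate([(-23.5,-49.5),(49.5,-23.5),(23.5,49.5),(-49.5,23.5)]): print("slot",i,(M@s+t).round(1))
im=cv2.cvtColor(cv2.imread("pics/w5.png"),cv2.COLOR_BGR2RGB); h=cv2.cvtColor(im,cv2.COLOR_RGB2HSV)
m=((h[...,0]<12)&(h[...,1]>120)).astype(np.uint8); m[:,100:]=0; m[:80]=0
c=max(cv2.findContours(m,0,1)[0],key=cv2.contourArea)[:,0]
print("saucer",cv2.fitEllipse(back("wrist",c,.018).astype(np.float32)*1000), cv2.boundingRect(c))
print("ring",back("wrist",np.array([(87,329),(160,328),(123,279),(123,379)])/2.4-.3,.018))
print("gate: hinge,",back("wrist",np.array([(590,75),(590,60)])/2.4,.06))
E
```

```text
slab [515.36931202 176.72289257] 0.0069249287359959425 scale 0.9771931200783727 res [[-1.9, -1.5], [-2.4, 2.3], [2.4, 2.2], [2.4, -2.6], [-2.1, -1.9], [-1.9, 2.1], [2.5, 2.0], [2.8, -2.6], [-2.3, -2.0], [-2.3, 1.6], [2.0, 1.7], [1.7, -1.8], [-2.4, -2.0], [-2.3, 1.8], [1.8, 2.5], [2.0, -1.8]]
slot 0 [492.2 127.1]
slot 1 [565.  153.6]
slot 2 [538.5 226.4]
slot 3 [465.7 199.9]
saucer ((514.3052368164062, 354.74017333984375), (105.78506469726562, 108.31736755371094), 4.040925025939941) (28, 101, 53, 71)
ring [[0.51660217 0.3892641 ]
 [0.51192611 0.32584021]
 [0.54472475 0.35455011]
 [0.48272008 0.36013975]]
gate: hinge, [[0.62029901 0.06305888]
 [0.62791322 0.0630736 ]]
```

The slab centre comes out at (515, 177) mm with a yaw of 0.007. The residuals are symmetric, so the outlines are printed slightly inset. I'll hover over slot 2 and check from closer.

```bash
python3 -m crank '[{"x":16,"y":-35,"z":0,"ax":0,"ay":0,"az":-0.01,"jaw":30},{"x":32,"y":-75,"z":0,"ax":0,"ay":0,"az":-0.01,"jaw":30},{"x":48,"y":-110,"z":15,"ax":0,"ay":0,"az":-0.01,"jaw":30},{"x":64,"y":-145,"z":30,"ax":0,"ay":0,"az":-0.01,"jaw":30},{"x":79,"y":-177,"z":50,"ax":0,"ay":0,"az":-0.01,"jaw":30},{"x":79,"y":-177,"z":60,"ax":0,"ay":0,"az":-0.01,"jaw":30},{"x":79,"y":-177,"z":60,"ax":0,"ay":0,"az":-0.01,"jaw":30},{"x":79,"y":-177,"z":60,"ax":0,"ay":0,"az":-0.01,"jaw":30}]'
python3 - <<'E'
from h import *
s=telemetry.observe(); print(s["tcp_pos"])
im=wrist("pics/w6.png"); 
cv2.imwrite("pics/w6c.png",cv2.resize(cv2.cvtColor(im[60:300,100:430],cv2.COLOR_RGB2BGR),None,fx=2.4,fy=2.4,interpolation=cv2.INTER_CUBIC))
E
```

```text
t: 6.65
tcp_pos: [0.5282, 0.2256, 0.1475]
eef_rot: [3.141, 0.01, -0.001]
force: [-0.2, -0.3, -1.6]
grip_width: 0.466
grip_force: 29.9
[0.5281805  0.22562774 0.14753596]
```

View pics/w6c.png

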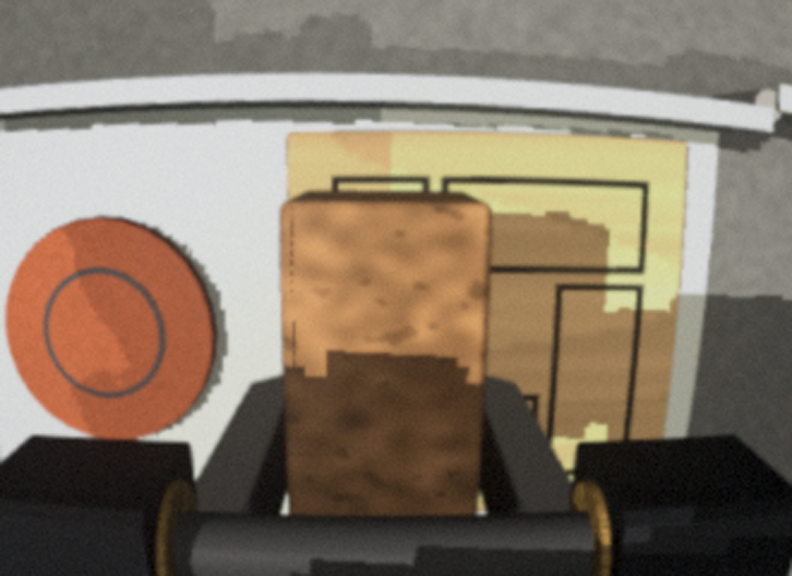

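The held brick hangs over slot 2. The corners of outlines 0, 1 and 2 are visible around it, so I'll refit from them.

```bash
cat >> h.py <<'E'
def fit(uv,P):
    W=back("wrist",uv,.020)*1000; P=np.array(P,float)
    a,b=P-P.mean(0),W-W.mean(0)
    th=np.arctan2((a[:,0]*b[:,1]-a[:,1]*b[:,0]).sum(),(a*b).sum()); M=np.array([[np.cos(th),-np.sin(th)],[np.sin(th),np.cos(th)]])
    t=W.mean(0)-M@P.mean(0); print("slab",t.round(1),round(th,4),(W-P@M.T-t).round(1).tolist())
    for i,s in enumerate([(-23.5,-49.5),(49.5,-23.5),(23.5,49.5),(-49.5,23.5)]): print("slot",i,(M@s+t).round(1))
E
python3 - <<'E'
from h import *
s=telemetry.observe()
f=lambda u:np.array(u)/2.4-.3+[100,60]
fit(f([(443,178),(647,183),(641,271),(333,178),(428,178),(558,286),(641,287)]),[(69.5,22.5),(69.5,-69.5),(29.5,-69.5),(69.5,69.5),(69.5,29.5),(22.5,-29.5),(22.5,-69.5)])
print("ring",back("wrist",f([(44,332),(165,335),(104,268),(104,397)]),.018).mean(0))
print("slab top edge/right",back("wrist",f([(288,133),(687,142)]),.020))
e=back("wrist",f([(300,201),(470,199)]),s["tcp_pos"][2]+.035); print("edge",e)
E
```

```text
slab [515.7 176.5] 0.008 [[0.1, 0.4], [0.4, -0.5], [0.1, 0.2], [0.1, 0.7], [0.0, -0.2], [-0.2, -0.2], [-0.4, -0.3]]
slot 0 [492.6 126.8]
slot 1 [565.4 153.4]
slot 2 [538.8 226.2]
slot 3 [466.  199.6]
ring [0.51405572 0.35805081]
slab top edge/right [[0.60443294 0.26663898]
 [0.60603459 0.08773983]]
edge [[0.58638793 0.24269537]
 [0.58701291 0.20809397]]
```

```bash
python3 -m crank '[{"x":0,"y":-1,"z":40,"ax":0,"ay":0,"az":0,"jaw":30},{"x":0,"y":-1,"z":80,"ax":0,"ay":0,"az":0,"jaw":30},{"x":0,"y":-1,"z":100,"ax":0,"ay":0,"az":0,"jaw":30},{"x":0,"y":-1,"z":112,"ax":0,"ay":0,"az":0,"jaw":30},{"x":0,"y":-1,"z":117,"ax":0,"ay":0,"az":0,"jaw":30},{"x":0,"y":-1,"z":118,"ax":0,"ay":0,"az":0,"jaw":30},{"x":0,"y":-1,"z":118,"ax":0,"ay":0,"az":0,"jaw":30}]'
python3 -m crank '[{"x":0,"y":0,"z":0,"ax":0,"ay":0,"az":0,"jaw":50},{"x":0,"y":0,"z":0,"ax":0,"ay":0,"az":0,"jaw":60},{"x":0,"y":0,"z":0,"ax":0,"ay":0,"az":0,"jaw":60},{"x":0,"y":0,"z":0,"ax":0,"ay":0,"az":0,"jaw":60},{"x":0,"y":0,"z":-40,"ax":0,"ay":0,"az":0,"jaw":60},{"x":0,"y":0,"z":-80,"ax":0,"ay":0,"az":0,"jaw":60},{"x":0,"y":0,"z":-120,"ax":0,"ay":0,"az":0,"jaw":60},{"x":0,"y":0,"z":-120,"ax":0,"ay":0,"az":0,"jaw":60},{"x":0,"y":0,"z":-120,"ax":0,"ay":0,"az":0,"jaw":60}]'
cat >> h.py <<'E'
def placed(im,z=.064):
    """bricks lying on slab: top-face quads by colour darker than wood"""
    return bricks(im,z,amin=1500)
E
python3 - <<'E'
from h import *
im=wrist("pics/w7.png"); print(placed(im)); print(delta(.41,-.25,.2,.3))
E
```

```text
t: 7.4
tcp_pos: [0.5288, 0.2282, 0.0307]
eef_rot: [-3.141, -0.012, -0.002]
force: [0.6, 1.3, -1.3]
grip_width: 0.468
grip_force: 29.9
t: 8.3
tcp_pos: [0.5285, 0.2281, 0.1503]
eef_rot: [-3.141, -0.012, -0.003]
force: [-0.7, -0.3, 0.1]
grip_width: 0.64
grip_force: 0.0
[(0.5331, 0.1838, np.float64(-1.563), 153, 138, array([287., 198.])), (0.5262, 0.3369, np.float64(-1.33), 93, 92, array([149., 197.]))]
(array([-121.5,  476.8,  -50.8]), np.float64(-0.292))
```

```bash
python3 - <<'E'
from h import *
im=cv2.cvtColor(cv2.imread("pics/w7.png"),cv2.COLOR_BGR2RGB); h=cv2.cvtColor(im,cv2.COLOR_RGB2HSV)
for n,(u,v) in {"brick":(259,180),"brickfront":(245,150),"wood":(330,135),"wood_sh":(330,180)}.items():
    p=h[v-6:v+7,u-6:u+7].reshape(-1,3); print(n,p.mean(0).round(),p.min(0),p.max(0), im[v-6:v+7,u-6:u+7].reshape(-1,3).mean(0).round())
for lo in (12,13,14,15):
    m=cv2.medianBlur(((h[...,0]>=8)&(h[...,0]<=lo)&(h[...,1]>100)).astype(np.uint8),5)
    n,l,st,ce=cv2.connectedComponentsWithStats(m); print(lo,[list(map(int,st[i])) for i in range(1,n) if st[i,4]>500])
E
```

```text
brick [ 15. 134. 180.] [ 14 121 137] [ 18 141 200] [180. 134.  86.]
brickfront [ 14. 133. 177.] [ 14 126 157] [ 15 139 196] [177. 129.  85.]
wood [ 27.  84. 169.] [23 66 66] [ 29  90 201] [169. 164. 113.]
wood_sh [ 27.  83. 167.] [17 67 53] [ 32 121 205] [167. 162. 114.]
12 [[106, 151, 86, 93, 6116]]
13 [[106, 151, 86, 93, 6116]]
14 [[237, 135, 40, 40, 967], [106, 151, 86, 93, 6116], [238, 172, 21, 54, 532], [263, 187, 18, 46, 549]]
15 [[236, 134, 50, 102, 4306], [106, 151, 86, 93, 6116], [466, 163, 33, 40, 603]]
```

View pics/w7.png

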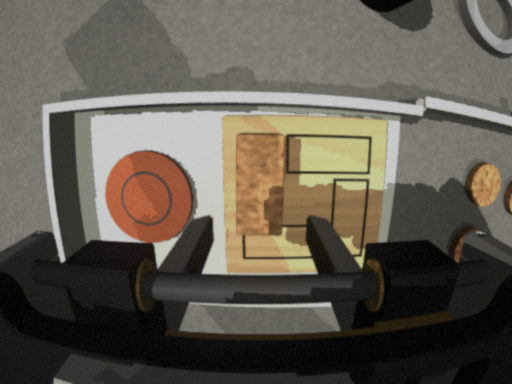

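The brick covers slot 2 (columns 236–285), right beside the outline of slot 1 at column 287. Next is brick B.

```bash
python3 - <<'E'
s=open("h.py").read().replace("(h[...,0]>=8)&(h[...,0]<=19)&(h[...,1]>70)&(h[...,1]<185)","(h[...,0]>=8)&(h[...,0]<=17)&(h[...,1]>100)&(h[...,1]<185)").replace("    return ((h[","    return cv2.medianBlur(((h[").replace(".astype(np.uint8)\ndef delta",".astype(np.uint8),5)\ndef delta")
open("h.py","w").write(s)
from h import *
im=cv2.cvtColor(cv2.imread("pics/w7.png"),cv2.COLOR_BGR2RGB)
for b in bricks(im,.064,amin=500): print(b)
E
python3 -m crank '[{"x":-2,"y":40,"z":-20,"ax":0,"ay":0,"az":-0.03,"jaw":70},{"x":-4,"y":90,"z":-20,"ax":0,"ay":0,"az":-0.06,"jaw":70},{"x":-6,"y":138,"z":-20,"ax":0,"ay":0,"az":-0.09,"jaw":70},{"x":-8,"y":186,"z":-20,"ax":0,"ay":0,"az":-0.12,"jaw":70},{"x":-10,"y":234,"z":-20,"ax":0,"ay":0,"az":-0.15,"jaw":70},{"x":-12,"y":282,"z":-20,"ax":0,"ay":0,"az":-0.18,"jaw":70},{"x":-14,"y":330,"z":-20,"ax":0,"ay":0,"az":-0.22,"jaw":70},{"x":-16,"y":378,"z":-20,"ax":0,"ay":0,"az":-0.26,"jaw":70},{"x":-18,"y":426,"z":-15,"ax":0,"ay":0,"az":-0.3,"jaw":70},{"x":-20,"y":474,"z":-10,"ax":0,"ay":0,"az":-0.34,"jaw":70},{"x":-22,"y":520,"z":-5,"ax":0,"ay":0,"az":-0.37,"jaw":70},{"x":-23,"y":568,"z":0,"ax":0,"ay":0,"az":-0.37,"jaw":70}]'
python3 -m crank '[{"x":0,"y":0,"z":0,"ax":0,"ay":0,"az":0,"jaw":70},{"x":0,"y":0,"z":0,"ax":0,"ay":0,"az":0,"jaw":70},{"x":0,"y":0,"z":0,"ax":0,"ay":0,"az":0,"jaw":70}]'
python3 - <<'E'
from h import *
im=wrist("pics/w8.png"); B=[b for b in bricks(im) if b[3]<110 and b[4]<70]
for b in B: print(b)
b=min(B,key=lambda b:np.hypot(b[0]-.51,b[1]+.34)); y=.38
print(delta(b[0]-.012*np.cos(b[2]),b[1]-.012*np.sin(b[2]),.009,b[2]))
E
```

```text
(0.5332, 0.1785, np.float64(1.488), 148, 103, array([293., 195.]))
(0.5263, 0.3369, np.float64(-0.792), 92, 91, array([149., 197.]))
(0.5445, -0.026, np.float64(1.492), 57, 46, array([482., 184.]))
t: 9.55
tcp_pos: [0.5083, -0.3415, 0.1476]
eef_rot: [-3.084, -0.592, 0.003]
force: [1.4, 0.1, 0.2]
grip_width: 0.744
grip_force: 0.0
t: 9.85
tcp_pos: [0.5094, -0.3387, 0.1484]
eef_rot: [-3.084, -0.591, 0.002]
force: [-0.6, 0.3, 0.1]
grip_width: 0.748
grip_force: 0.0
(0.618, -0.2985, np.float64(-0.558), 95, 45, array([261.,  75.]))
(0.5379, -0.1006, np.float64(0.379), 53, 53, array([68., 91.]))
(0.5229, -0.1809, np.float64(0.475), 53, 51, array([120., 125.]))
(0.5107, -0.3361, np.float64(0.383), 97, 44, array([258., 188.]))
(0.4404, -0.2536, np.float64(0.665), 72, 50, array([156., 216.]))
(array([-10. ,  -1.7, 139.8]), np.float64(-0.003))
```

```bash
python3 -m crank '[{"x":-10,"y":-2,"z":40,"ax":0,"ay":0,"az":0,"jaw":70},{"x":-10,"y":-2,"z":80,"ax":0,"ay":0,"az":0,"jaw":70},{"x":-10,"y":-2,"z":115,"ax":0,"ay":0,"az":0,"jaw":70},{"x":-10,"y":-2,"z":140,"ax":0,"ay":0,"az":0,"jaw":70},{"x":-10,"y":-2,"z":140,"ax":0,"ay":0,"az":0,"jaw":70},{"x":-10,"y":-2,"z":140,"ax":0,"ay":0,"az":0,"jaw":38},{"x":-10,"y":-2,"z":140,"ax":0,"ay":0,"az":0,"jaw":30},{"x":-10,"y":-2,"z":140,"ax":0,"ay":0,"az":0,"jaw":30},{"x":-10,"y":-2,"z":140,"ax":0,"ay":0,"az":0,"jaw":30},{"x":-10,"y":-2,"z":140,"ax":0,"ay":0,"az":0,"jaw":30}]'
python3 -m crank '[{"x":0,"y":0,"z":-30,"ax":0,"ay":0,"az":0,"jaw":30},{"x":0,"y":0,"z":-75,"ax":0,"ay":0,"az":0,"jaw":30},{"x":0,"y":0,"z":-120,"ax":0,"ay":0,"az":0,"jaw":30},{"x":0,"y":0,"z":-160,"ax":0,"ay":0,"az":0,"jaw":30},{"x":0,"y":0,"z":-190,"ax":0,"ay":0,"az":0,"jaw":30},{"x":0,"y":0,"z":-190,"ax":0,"ay":0,"az":0,"jaw":30}]'
python3 -m crank '[{"x":10,"y":-30,"z":0,"ax":0,"ay":0,"az":-0.1,"jaw":30},{"x":25,"y":-75,"z":0,"ax":0,"ay":0,"az":-0.2,"jaw":30},{"x":40,"y":-120,"z":0,"ax":0,"ay":0,"az":-0.3,"jaw":30},{"x":55,"y":-165,"z":0,"ax":0,"ay":0,"az":-0.4,"jaw":30},{"x":70,"y":-210,"z":0,"ax":0,"ay":0,"az":-0.5,"jaw":30},{"x":85,"y":-255,"z":0,"ax":0,"ay":0,"az":-0.6,"jaw":30},{"x":100,"y":-300,"z":0,"ax":0,"ay":0,"az":-0.7,"jaw":30},{"x":115,"y":-345,"z":0,"ax":0,"ay":0,"az":-0.8,"jaw":30},{"x":130,"y":-390,"z":0,"ax":0,"ay":0,"az":-0.9,"jaw":30},{"x":145,"y":-435,"z":0,"ax":0,"ay":0,"az":-1.0,"jaw":30},{"x":158,"y":-472,"z":0,"ax":0,"ay":0,"az":-1.1,"jaw":30},{"x":167,"y":-502,"z":0,"ax":0,"ay":0,"az":-1.193,"jaw":30}]'
python3 -m crank '[{"x":0,"y":0,"z":0,"ax":0,"ay":0,"az":0,"jaw":30},{"x":0,"y":0,"z":0,"ax":0,"ay":0,"az":0,"jaw":30},{"x":0,"y":0,"z":0,"ax":0,"ay":0,"az":0,"jaw":30}]'
python3 - <<'E'
from h import *
s=telemetry.observe();im=wrist("pics/w9.png"); print(s["qpos"])
m=brown(im)[:, 230:290].sum(1); print(np.where(m>30)[0][[0,-1]])
h=cv2.cvtColor(im,cv2.COLOR_RGB2HSV); print(h[120:170:3,259].tolist())
print(delta(.466,.1891,.15,1.579))
E
```

```text
t: 10.9
tcp_pos: [0.5, -0.3421, 0.0108]
eef_rot: [3.085, 0.59, 0.002]
force: [-1.8, 1.8, 10.2]
grip_width: 0.472
grip_force: 30.0
t: 11.5
tcp_pos: [0.5012, -0.3431, 0.2046]
eef_rot: [3.081, 0.588, 0.009]
force: [1.1, 0.0, -1.6]
grip_width: 0.465
grip_force: 30.0
t: 12.7
tcp_pos: [0.4688, 0.1885, 0.1993]
eef_rot: [-2.215, -2.227, -0.0]
force: [0.7, 0.1, -2.2]
grip_width: 0.468
grip_force: 30.0
t: 13.0
tcp_pos: [0.4696, 0.1849, 0.1992]
eef_rot: [2.224, 2.219, -0.001]
force: [-0.1, -1.0, -1.8]
grip_width: 0.464
grip_force: 30.0
[ 0.07740952  0.2104324  -0.65259697  1.95576005  0.14943067  1.02339077
 -0.64507195]
[ 15 333]
[[18, 110, 202], [18, 106, 204], [18, 111, 180], [17, 108, 130], [17, 109, 204], [19, 107, 202], [16, 122, 140], [15, 131, 99], [15, 131, 171], [14, 135, 178], [15, 137, 170], [14, 137, 169], [15, 138, 165], [14, 137, 158], [14, 142, 156], [15, 136, 178], [15, 135, 185]]
(array([ 4.3, -3.7, 49.3]), np.float64(-0.011))
```

```bash
python3 - <<'E'
from h import *
for f,box in (("pics/w7.png",(225,120,300,245)),):
    im=cv2.imread(f); g=cv2.cvtColor(im,cv2.COLOR_BGR2HSV); a=g[...,1].astype(int); 
    print("cols sat",[(u,int(a[150:210,u].mean()),int(g[150:210,u,2].mean())) for u in range(228,292,2)])
    print("rows sat",[(v,int(a[v,245:275].mean()),int(g[v,245:275,2].mean())) for v in range(124,150,2)])
E
```

```text
cols sat [(228, 98, 198), (230, 98, 198), (232, 98, 197), (234, 99, 196), (236, 120, 164), (238, 132, 176), (240, 133, 178), (242, 133, 179), (244, 133, 178), (246, 134, 176), (248, 134, 172), (250, 135, 167), (252, 135, 166), (254, 135, 168), (256, 135, 170), (258, 133, 177), (260, 131, 179), (262, 133, 176), (264, 135, 165), (266, 134, 164), (268, 133, 163), (270, 135, 159), (272, 136, 155), (274, 136, 150), (276, 138, 147), (278, 136, 151), (280, 135, 154), (282, 133, 145), (284, 124, 131), (286, 116, 115), (288, 116, 116), (290, 119, 136)]
rows sat [(124, 105, 195), (126, 104, 196), (128, 104, 196), (130, 102, 196), (132, 104, 166), (134, 130, 117), (136, 134, 160), (138, 134, 166), (140, 134, 164), (142, 133, 159), (144, 134, 160), (146, 134, 167), (148, 134, 169)]
```

```bash
cat >> h.py <<'E'
def avg(n=6):
    L=[]
    for _ in range(n): imaging.grab_frame("wrist"); L.append(np.r_[telemetry.observe()["tcp_pos"],imaging.camera_model("wrist")["position"]])
    return np.mean(L,0),np.std(L,0)
E
python3 - <<'E'
from h import *
m,s=avg(6); print(m.round(4),(s*1000).round(2)); print(telemetry.observe()["eef_rot"])
E
```

```text
[0.4697 0.1854 0.1995 0.4712 0.2521 0.3793] [0.03 0.31 0.06 0.07 0.28 0.08]
[2.22230453e+00 2.22037915e+00 2.05061572e-04]
```

```bash
python3 -m crank '[{"x":0,"y":0,"z":50,"ax":0,"ay":0,"az":0,"jaw":30},{"x":0,"y":0,"z":50,"ax":0,"ay":0,"az":0,"jaw":30},{"x":0,"y":0,"z":50,"ax":0,"ay":0,"az":0,"jaw":30},{"x":0,"y":0,"z":50,"ax":0,"ay":0,"az":0,"jaw":30},{"x":0,"y":0,"z":50,"ax":0,"ay":0,"az":0,"jaw":30},{"x":0,"y":0,"z":50,"ax":0,"ay":0,"az":0,"jaw":30},{"x":0,"y":0,"z":50,"ax":0,"ay":0,"az":0,"jaw":30},{"x":0,"y":0,"z":50,"ax":0,"ay":0,"az":0,"jaw":30},{"x":0,"y":0,"z":50,"ax":0,"ay":0,"az":0,"jaw":30},{"x":0,"y":0,"z":50,"ax":0,"ay":0,"az":0,"jaw":30},{"x":0,"y":0,"z":50,"ax":0,"ay":0,"az":0,"jaw":30},{"x":0,"y":0,"z":50,"ax":0,"ay":0,"az":0,"jaw":30}]'
python3 - <<'E'
from h import *
m,s=avg(3); print(m.round(4),(s*1000).round(2))
im=wrist("pics/w10.png")
print(delta(.466,.1891,.031,1.579))
cv2.imwrite("pics/w10c.png",cv2.resize(cv2.cvtColor(im[60:340,90:430],cv2.COLOR_RGB2BGR),None,fx=2.1,fy=2.1,interpolation=cv2.INTER_CUBIC))
E
```

```text
t: 14.55
tcp_pos: [0.4695, 0.1862, 0.1495]
eef_rot: [-2.222, -2.221, 0.0]
force: [0.3, -0.4, -1.5]
grip_width: 0.469
grip_force: 30.0
[0.4695 0.1862 0.1495 0.471  0.2529 0.3293] [0.01 0.01 0.01 0.   0.   0.  ]
(array([  2.9,  -3.5, 118.5]), np.float64(-0.008))
```

View pics/w10c.png

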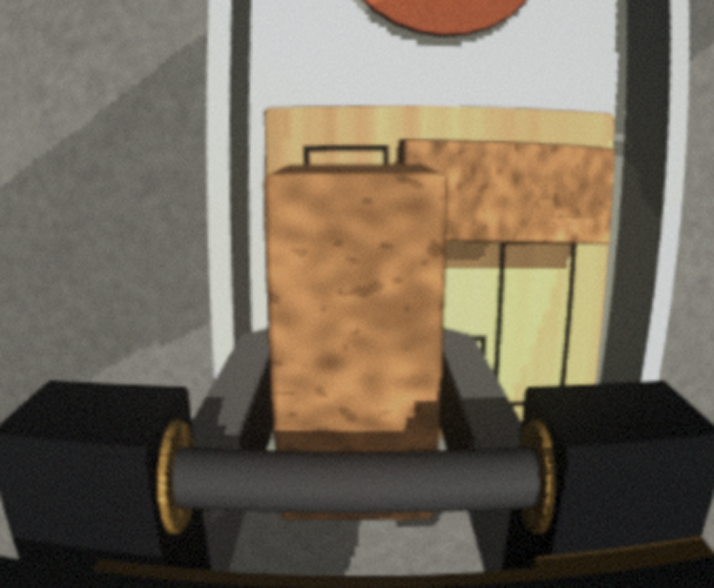

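Slot 3's far end shows at crop (306–386,148) and the held brick's front edge is at row 172. Brick A lies beside it at (404–612, 140–241).

```bash
python3 - <<'E'
from h import *
f=lambda u:np.array(u)/2.1-.3+[90,60]
s=telemetry.observe()["tcp_pos"]
e=back("wrist",f([(306,149),(386,149)]),.020)*1000; print("slot3 far edge (slab y 69.5, x -69.5,-29.5)",e.round(1),"-> slot3 c",(e.mean(0)-[0,46]).round(1))
b=back("wrist",f([(270,173),(443,173)]),s[2]+.033)*1000; print("brick front",b.round(1),"c",(b.mean(0)-[0,48]).round(1), s)
a=back("wrist",f([(408,241),(600,241),(404,141)]),.064)*1000; print("brickA right edge; left-top corner",a.round(1))
w=back("wrist",f([(266,108),(612,116)]),.020)*1000; print("slab corners",w.round(1))
E
```

```text
slot3 far edge (slab y 69.5, x -69.5,-29.5) [[445.7 244.7]
 [485.2 244.6]] -> slot3 c [465.5 198.6]
brick front [[450.4 243.4]
 [491.2 243.4]] c [470.8 195.4] [0.46952587 0.18623622 0.1495018 ]
brickA right edge; left-top corner [[492.9 206.2]
 [581.2 207.1]
 [490.8 249.3]]
slab corners [[426.  265.5]
 [603.1 265.6]]
```

```bash
python3 -m crank '[{"x":3,"y":-4.7,"z":40,"ax":0,"ay":0,"az":-0.008,"jaw":30},{"x":3,"y":-4.7,"z":70,"ax":0,"ay":0,"az":-0.008,"jaw":30},{"x":3,"y":-4.7,"z":90,"ax":0,"ay":0,"az":-0.008,"jaw":30},{"x":3,"y":-4.7,"z":102,"ax":0,"ay":0,"az":-0.008,"jaw":30},{"x":3,"y":-4.7,"z":110,"ax":0,"ay":0,"az":-0.008,"jaw":30},{"x":3,"y":-4.7,"z":114,"ax":0,"ay":0,"az":-0.008,"jaw":30},{"x":3,"y":-4.7,"z":117,"ax":0,"ay":0,"az":-0.008,"jaw":30},{"x":3,"y":-4.7,"z":118,"ax":0,"ay":0,"az":-0.008,"jaw":30},{"x":3,"y":-4.7,"z":118,"ax":0,"ay":0,"az":-0.008,"jaw":30},{"x":3,"y":-4.7,"z":118,"ax":0,"ay":0,"az":-0.008,"jaw":30}]'
python3 -m crank '[{"x":0,"y":0,"z":0,"ax":0,"ay":0,"az":0,"jaw":50},{"x":0,"y":0,"z":0,"ax":0,"ay":0,"az":0,"jaw":58},{"x":0,"y":0,"z":0,"ax":0,"ay":0,"az":0,"jaw":58},{"x":0,"y":0,"z":0,"ax":0,"ay":0,"az":0,"jaw":58},{"x":0,"y":0,"z":-40,"ax":0,"ay":0,"az":0,"jaw":58},{"x":0,"y":0,"z":-80,"ax":0,"ay":0,"az":0,"jaw":58},{"x":0,"y":0,"z":-120,"ax":0,"ay":0,"az":0,"jaw":58},{"x":0,"y":0,"z":-120,"ax":0,"ay":0,"az":0,"jaw":58},{"x":0,"y":0,"z":-120,"ax":0,"ay":0,"az":0,"jaw":58}]'
python3 - <<'E'
from h import *
print(delta(.618,-.2985,.15,-.558), delta(.41,-.275,.15,.66),telemetry.observe()["qpos"])
E
```

```text
t: 15.75
tcp_pos: [0.4651, 0.1893, 0.032]
eef_rot: [2.212, 2.23, 0.001]
force: [-0.5, -0.3, -1.6]
grip_width: 0.462
grip_force: 30.0
t: 16.65
tcp_pos: [0.4653, 0.1891, 0.1522]
eef_rot: [2.212, 2.229, 0.002]
force: [-0.9, -0.1, -0.6]
grip_width: 0.616
grip_force: 0.0
(array([-488.7,  149. ,    2.4]), np.float64(-1.005)) (array([-463.7,  -58.8,    2. ]), np.float64(0.918)) [ 0.05882815  0.26546128 -0.6572778   2.01108992  0.20298351  0.92674784
 -0.69649298]
```

```bash
python3 -m crank '[{"x":-35,"y":-3,"z":-20,"ax":0,"ay":0,"az":0.08,"jaw":70},{"x":-75,"y":-7,"z":-20,"ax":0,"ay":0,"az":0.16,"jaw":70},{"x":-115,"y":-11,"z":-20,"ax":0,"ay":0,"az":0.24,"jaw":70},{"x":-155,"y":-15,"z":-20,"ax":0,"ay":0,"az":0.32,"jaw":70},{"x":-195,"y":-19,"z":-20,"ax":0,"ay":0,"az":0.4,"jaw":70},{"x":-235,"y":-23,"z":-20,"ax":0,"ay":0,"az":0.48,"jaw":70},{"x":-275,"y":-27,"z":-20,"ax":0,"ay":0,"az":0.56,"jaw":70},{"x":-315,"y":-31,"z":-20,"ax":0,"ay":0,"az":0.64,"jaw":70},{"x":-355,"y":-35,"z":-20,"ax":0,"ay":0,"az":0.72,"jaw":70},{"x":-390,"y":-39,"z":-15,"ax":0,"ay":0,"az":0.8,"jaw":70},{"x":-425,"y":-43,"z":-5,"ax":0,"ay":0,"az":0.87,"jaw":70},{"x":-450,"y":-46,"z":2,"ax":0,"ay":0,"az":0.918,"jaw":70}]'
python3 -m crank '[{"x":0,"y":0,"z":0,"ax":0,"ay":0,"az":0,"jaw":70},{"x":0,"y":0,"z":0,"ax":0,"ay":0,"az":0,"jaw":70},{"x":0,"y":0,"z":0,"ax":0,"ay":0,"az":0,"jaw":70},{"x":0,"y":0,"z":0,"ax":0,"ay":0,"az":0,"jaw":70},{"x":0,"y":0,"z":0,"ax":0,"ay":0,"az":0,"jaw":70},{"x":0,"y":0,"z":0,"ax":0,"ay":0,"az":0,"jaw":70},{"x":0,"y":0,"z":0,"ax":0,"ay":0,"az":0,"jaw":70},{"x":0,"y":0,"z":0,"ax":0,"ay":0,"az":0,"jaw":70}]'
python3 - <<'E'
from h import *
im=wrist("pics/w11.png"); B=[b for b in bricks(im) if b[3]<110 and b[4]<70]
for b in B: print(b)
b=min(B,key=lambda b:np.hypot(b[0]-.425,b[1]+.262))
print(delta(b[0]+.012*np.cos(b[2]),b[1]+.012*np.sin(b[2]),.010,b[2]))
E
```

```text
t: 17.85
tcp_pos: [0.421, -0.263, 0.1477]
eef_rot: [-2.973, -1.013, 0.003]
force: [1.0, -0.2, -0.2]
grip_width: 0.746
grip_force: 0.0
t: 18.65
tcp_pos: [0.4224, -0.2611, 0.1496]
eef_rot: [2.972, 1.019, 0.0]
force: [-1.0, -0.0, 0.6]
grip_width: 0.745
grip_force: 0.0
(0.5214, -0.0965, np.float64(-1.016), 54, 35, array([189.,  14.]))
(0.5123, -0.1718, np.float64(0.648), 53, 53, array([242.,  63.]))
(0.6169, -0.2979, np.float64(-0.558), 96, 44, array([400.,  70.]))
(0.4457, -0.0849, np.float64(0.561), 53, 51, array([134.,  69.]))
(0.4263, -0.2601, np.float64(0.66), 97, 44, array([261., 185.]))
(array([ 15.7,   1.6, 139.5]), np.float64(0.001))
```

```bash
python3 -m crank '[{"x":15.7,"y":0.5,"z":40,"ax":0,"ay":0,"az":0,"jaw":70},{"x":15.7,"y":0.5,"z":80,"ax":0,"ay":0,"az":0,"jaw":70},{"x":15.7,"y":0.5,"z":115,"ax":0,"ay":0,"az":0,"jaw":70},{"x":15.7,"y":0.5,"z":139,"ax":0,"ay":0,"az":0,"jaw":70},{"x":15.7,"y":0.5,"z":139,"ax":0,"ay":0,"az":0,"jaw":70},{"x":15.7,"y":0.5,"z":139,"ax":0,"ay":0,"az":0,"jaw":38},{"x":15.7,"y":0.5,"z":139,"ax":0,"ay":0,"az":0,"jaw":30},{"x":15.7,"y":0.5,"z":139,"ax":0,"ay":0,"az":0,"jaw":30},{"x":15.7,"y":0.5,"z":139,"ax":0,"ay":0,"az":0,"jaw":30},{"x":15.7,"y":0.5,"z":139,"ax":0,"ay":0,"az":0,"jaw":30}]'
python3 -m crank '[{"x":0,"y":0,"z":-30,"ax":0,"ay":0,"az":0,"jaw":30},{"x":0,"y":0,"z":-75,"ax":0,"ay":0,"az":0,"jaw":30},{"x":0,"y":0,"z":-120,"ax":0,"ay":0,"az":0,"jaw":30},{"x":0,"y":0,"z":-160,"ax":0,"ay":0,"az":0,"jaw":30},{"x":0,"y":0,"z":-190,"ax":0,"ay":0,"az":0,"jaw":30},{"x":0,"y":0,"z":-190,"ax":0,"ay":0,"az":0,"jaw":30}]'
python3 -m crank '[{"x":25,"y":-18,"z":0,"ax":0,"ay":0,"az":-0.08,"jaw":30},{"x":60,"y":-42,"z":0,"ax":0,"ay":0,"az":-0.16,"jaw":30},{"x":95,"y":-66,"z":0,"ax":0,"ay":0,"az":-0.24,"jaw":30},{"x":130,"y":-91,"z":0,"ax":0,"ay":0,"az":-0.32,"jaw":30},{"x":162,"y":-114,"z":0,"ax":0,"ay":0,"az":-0.4,"jaw":30},{"x":195,"y":-137,"z":0,"ax":0,"ay":0,"az":-0.48,"jaw":30},{"x":228,"y":-160,"z":0,"ax":0,"ay":0,"az":-0.56,"jaw":30},{"x":260,"y":-182,"z":0,"ax":0,"ay":0,"az":-0.64,"jaw":30},{"x":292,"y":-205,"z":0,"ax":0,"ay":0,"az":-0.72,"jaw":30},{"x":322,"y":-225,"z":0,"ax":0,"ay":0,"az":-0.8,"jaw":30},{"x":345,"y":-241,"z":0,"ax":0,"ay":0,"az":-0.87,"jaw":30},{"x":359,"y":-251,"z":0,"ax":0,"ay":0,"az":-0.919,"jaw":30}]'
python3 -m crank '[{"x":0,"y":0,"z":25,"ax":0,"ay":0,"az":0,"jaw":30},{"x":0,"y":0,"z":50,"ax":0,"ay":0,"az":0,"jaw":30},{"x":0,"y":0,"z":50,"ax":0,"ay":0,"az":0,"jaw":30},{"x":0,"y":0,"z":50,"ax":0,"ay":0,"az":0,"jaw":30},{"x":0,"y":0,"z":50,"ax":0,"ay":0,"az":0,"jaw":30},{"x":0,"y":0,"z":50,"ax":0,"ay":0,"az":0,"jaw":30},{"x":0,"y":0,"z":50,"ax":0,"ay":0,"az":0,"jaw":30},{"x":0,"y":0,"z":50,"ax":0,"ay":0,"az":0,"jaw":30},{"x":0,"y":0,"z":50,"ax":0,"ay":0,"az":0,"jaw":30},{"x":0,"y":0,"z":50,"ax":0,"ay":0,"az":0,"jaw":30}]'
python3 - <<'E'
from h import *
s=telemetry.observe();im=wrist("pics/w12.png"); print(s["qpos"],delta(.5654,.165,.032,1.579))
cv2.imwrite("pics/w12c.png",cv2.resize(cv2.cvtColor(im[60:340,90:430],cv2.COLOR_RGB2BGR),None,fx=2.1,fy=2.1,interpolation=cv2.INTER_CUBIC))
E
```

```text
t: 19.7
tcp_pos: [0.4358, -0.2523, 0.0117]
eef_rot: [2.971, 1.018, 0.002]
force: [-1.8, 0.2, 11.2]
grip_width: 0.463
grip_force: 30.0
t: 20.3
tcp_pos: [0.4369, -0.2528, 0.2051]
eef_rot: [2.967, 1.017, 0.008]
force: [-0.2, 0.4, -2.3]
grip_width: 0.464
grip_force: 30.0
t: 21.5
tcp_pos: [0.5643, 0.1688, 0.1999]
eef_rot: [-2.205, -2.236, 0.0]
force: [-0.2, 0.1, -1.5]
grip_width: 0.468
grip_force: 30.0
t: 22.5
tcp_pos: [0.5645, 0.1666, 0.1506]
eef_rot: [2.212, 2.231, 0.0]
force: [0.5, 0.3, -1.9]
grip_width: 0.469
grip_force: 30.0
[ 0.07977104  0.40263267 -0.59880289  1.82860529  0.26712608  0.99125763
 -0.62067523] (array([ -1.7,   0.9, 118.5]), np.float64(0.001))
```

View pics/w12c.png

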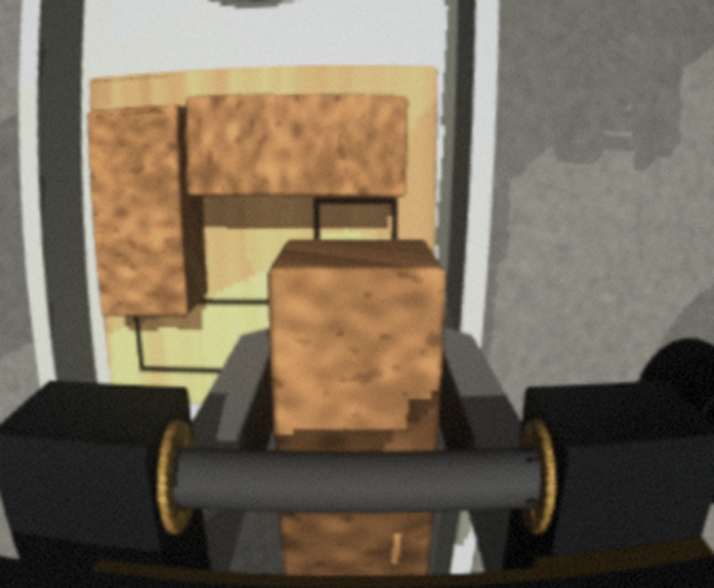

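Both placed bricks sit side by side. Slot 1's far edge is at crop (317–396,200) and the held brick's top front edge is at row 268.

```bash
cat >> h.py <<'E'
def F(u): return np.array(u)/2.1-.3+[90,60]
E
python3 - <<'E'
from h import *
s=telemetry.observe()["tcp_pos"]
e=back("wrist",F([(317,201),(396,200)]),.020)*1000; print("slot1 far edge",e.round(1),"-> c",(e.mean(0)-[0,46]).round(1))
for z in (.032,.022):
  b=back("wrist",F([(270,268),(443,268)]),s[2]+z)*1000; print("brick front",b.round(1),"c",(b.mean(0)-[0,48]).round(1), s)
b=back("wrist",F([(285,240),(430,240)]),s[2]-.011)*1000; print("brick front bottom",b.round(1))
print("A: near edge, right end, left end",(back("wrist",F([(196,193),(400,193),(406,100),(404,190),(188,98),(188,190)]),.064)*1000).round(1).tolist())
print("B: top r, bottom r,top l, bot l",(back("wrist",F([(181,108),(186,315),(90,110),(102,316)]),.064)*1000).round(1).tolist())
E
```

```text
slot1 far edge [[545.6 198.8]
 [585.1 199.7]] -> c [565.3 153.2]
brick front [[544.4 200.4]
 [586.6 200.8]] c [565.5 152.6] [0.56448403 0.16663573 0.15053696]
brick front [[543.  198.2]
 [588.  198.6]] c [565.5 150.4] [0.56448403 0.16663573 0.15053696]
brick front bottom [[543.2 199.8]
 [588.4 200.2]]
A: near edge, right end, left end [[495.2, 207.4], [583.9, 207.5], [585.9, 247.4], [585.6, 208.8], [492.2, 249.1], [491.6, 208.8]]
B: top r, bottom r,top l, bot l [[489.0, 244.9], [487.9, 151.8], [445.4, 246.3], [445.5, 150.3]]
```

```bash
python3 -m crank '[{"x":1,"y":0,"z":40,"ax":0,"ay":0,"az":0,"jaw":30},{"x":1,"y":0,"z":70,"ax":0,"ay":0,"az":0,"jaw":30},{"x":1,"y":0,"z":90,"ax":0,"ay":0,"az":0,"jaw":30},{"x":1,"y":0,"z":102,"ax":0,"ay":0,"az":0,"jaw":30},{"x":1,"y":0,"z":110,"ax":0,"ay":0,"az":0,"jaw":30},{"x":1,"y":0,"z":114,"ax":0,"ay":0,"az":0,"jaw":30},{"x":1,"y":0,"z":117,"ax":0,"ay":0,"az":0,"jaw":30},{"x":1,"y":0,"z":118,"ax":0,"ay":0,"az":0,"jaw":30},{"x":1,"y":0,"z":118,"ax":0,"ay":0,"az":0,"jaw":30},{"x":1,"y":0,"z":118,"ax":0,"ay":0,"az":0,"jaw":30}]'
python3 -m crank '[{"x":0,"y":0,"z":0,"ax":0,"ay":0,"az":0,"jaw":50},{"x":0,"y":0,"z":0,"ax":0,"ay":0,"az":0,"jaw":58},{"x":0,"y":0,"z":0,"ax":0,"ay":0,"az":0,"jaw":58},{"x":0,"y":0,"z":0,"ax":0,"ay":0,"az":0,"jaw":58},{"x":0,"y":0,"z":-40,"ax":0,"ay":0,"az":0,"jaw":58},{"x":0,"y":0,"z":-80,"ax":0,"ay":0,"az":0,"jaw":58},{"x":0,"y":0,"z":-120,"ax":0,"ay":0,"az":0,"jaw":58},{"x":0,"y":0,"z":-120,"ax":0,"ay":0,"az":0,"jaw":58},{"x":0,"y":0,"z":-120,"ax":0,"ay":0,"az":0,"jaw":58}]'
python3 - <<'E'
from h import *
print(delta(.61,-.295,.15,-.558),telemetry.observe()["qpos"])
E
```

```text
t: 23.55
tcp_pos: [0.5648, 0.1676, 0.033]
eef_rot: [2.211, 2.231, 0.001]
force: [-0.3, 0.0, -1.3]
grip_width: 0.469
grip_force: 30.0
t: 24.45
tcp_pos: [0.5649, 0.1675, 0.1532]
eef_rot: [2.211, 2.23, 0.002]
force: [-0.3, -0.5, -0.8]
grip_width: 0.616
grip_force: 0.0
(array([-462.9,   41.1,    3.2]), np.float64(-1.004)) [ 0.08198673  0.40062854 -0.60341457  1.82596143  0.26786808  0.9950875
 -0.62283837]
```

```bash
python3 -m crank '[{"x":-35,"y":4,"z":-30,"ax":0,"ay":0,"az":0.13,"jaw":70},{"x":-75,"y":8,"z":-30,"ax":0,"ay":0,"az":0.27,"jaw":70},{"x":-117,"y":12,"z":-30,"ax":0,"ay":0,"az":0.41,"jaw":70},{"x":-159,"y":16,"z":-30,"ax":0,"ay":0,"az":0.55,"jaw":70},{"x":-201,"y":20,"z":-30,"ax":0,"ay":0,"az":0.69,"jaw":70},{"x":-243,"y":24,"z":-30,"ax":0,"ay":0,"az":0.83,"jaw":70},{"x":-285,"y":28,"z":-30,"ax":0,"ay":0,"az":0.97,"jaw":70},{"x":-327,"y":32,"z":-30,"ax":0,"ay":0,"az":1.11,"jaw":70},{"x":-369,"y":36,"z":-30,"ax":0,"ay":0,"az":1.25,"jaw":70},{"x":-405,"y":40,"z":-20,"ax":0,"ay":0,"az":1.39,"jaw":70},{"x":-440,"y":45,"z":-10,"ax":0,"ay":0,"az":1.53,"jaw":70},{"x":-466,"y":49,"z":2,"ax":0,"ay":0,"az":1.66,"jaw":70}]'
python3 -m crank '[{"x":0,"y":0,"z":0,"ax":0,"ay":0,"az":0.13,"jaw":70},{"x":0,"y":0,"z":0,"ax":0,"ay":0,"az":0.26,"jaw":70},{"x":0,"y":0,"z":0,"ax":0,"ay":0,"az":0.39,"jaw":70},{"x":0,"y":0,"z":0,"ax":0,"ay":0,"az":0.477,"jaw":70},{"x":0,"y":0,"z":0,"ax":0,"ay":0,"az":0.477,"jaw":70},{"x":0,"y":0,"z":0,"ax":0,"ay":0,"az":0.477,"jaw":70},{"x":0,"y":0,"z":0,"ax":0,"ay":0,"az":0.477,"jaw":70},{"x":0,"y":0,"z":0,"ax":0,"ay":0,"az":0.477,"jaw":70},{"x":0,"y":0,"z":0,"ax":0,"ay":0,"az":0.477,"jaw":70},{"x":0,"y":0,"z":0,"ax":0,"ay":0,"az":0.477,"jaw":70},{"x":0,"y":0,"z":0,"ax":0,"ay":0,"az":0.477,"jaw":70},{"x":0,"y":0,"z":0,"ax":0,"ay":0,"az":0.477,"jaw":70}]'
python3 - <<'E'
from h import *
im=wrist("pics/w13.png"); B=[b for b in bricks(im) if b[3]<110 and b[4]<70]
for b in B: print(b)
b=min(B,key=lambda b:np.hypot(b[0]-.618,b[1]+.298))
print(delta(b[0]+.012*np.cos(b[2]),b[1]+.012*np.sin(b[2]),.010,b[2]),telemetry.observe()["qpos"])
E
```

```text
t: 25.65
tcp_pos: [0.6167, -0.3006, 0.1483]
eef_rot: [3.138, -0.138, -0.004]
force: [0.2, -0.0, -0.5]
grip_width: 0.744
grip_force: 0.0
t: 26.85
tcp_pos: [0.6177, -0.298, 0.1505]
eef_rot: [-3.02, 0.864, -0.0]
force: [0.1, 1.0, -0.7]
grip_width: 0.745
grip_force: 0.0
(0.6191, -0.299, np.float64(-0.559), 95, 43, array([260., 186.]))
(array([ 13.8,   0.2, 140.5]), np.float64(0.002)) [ 0.36877628  0.49120205 -0.01817325  1.62668181  0.00995963  1.02377972
 -1.780411  ]
```

```bash
python3 -m crank '[{"x":13.8,"y":-0.5,"z":40,"ax":0,"ay":0,"az":0,"jaw":70},{"x":13.8,"y":-0.5,"z":80,"ax":0,"ay":0,"az":0,"jaw":70},{"x":13.8,"y":-0.5,"z":115,"ax":0,"ay":0,"az":0,"jaw":70},{"x":13.8,"y":-0.5,"z":139.5,"ax":0,"ay":0,"az":0,"jaw":70},{"x":13.8,"y":-0.5,"z":139.5,"ax":0,"ay":0,"az":0,"jaw":70},{"x":13.8,"y":-0.5,"z":139.5,"ax":0,"ay":0,"az":0,"jaw":38},{"x":13.8,"y":-0.5,"z":139.5,"ax":0,"ay":0,"az":0,"jaw":30},{"x":13.8,"y":-0.5,"z":139.5,"ax":0,"ay":0,"az":0,"jaw":30},{"x":13.8,"y":-0.5,"z":139.5,"ax":0,"ay":0,"az":0,"jaw":30},{"x":13.8,"y":-0.5,"z":139.5,"ax":0,"ay":0,"az":0,"jaw":30}]'
python3 -m crank '[{"x":0,"y":0,"z":-30,"ax":0,"ay":0,"az":0,"jaw":30},{"x":0,"y":0,"z":-75,"ax":0,"ay":0,"az":0,"jaw":30},{"x":0,"y":0,"z":-120,"ax":0,"ay":0,"az":0,"jaw":30},{"x":0,"y":0,"z":-160,"ax":0,"ay":0,"az":0,"jaw":30},{"x":0,"y":0,"z":-190,"ax":0,"ay":0,"az":0,"jaw":30},{"x":0,"y":0,"z":-190,"ax":0,"ay":0,"az":0,"jaw":30}]'
python3 -m crank '[{"x":-22,"y":-20,"z":0,"ax":0,"ay":0,"az":-0.05,"jaw":30},{"x":-52,"y":-47,"z":0,"ax":0,"ay":0,"az":-0.1,"jaw":30},{"x":-82,"y":-74,"z":0,"ax":0,"ay":0,"az":-0.15,"jaw":30},{"x":-112,"y":-101,"z":0,"ax":0,"ay":0,"az":-0.2,"jaw":30},{"x":-142,"y":-128,"z":0,"ax":0,"ay":0,"az":-0.25,"jaw":30},{"x":-172,"y":-155,"z":0,"ax":0,"ay":0,"az":-0.3,"jaw":30},{"x":-202,"y":-182,"z":0,"ax":0,"ay":0,"az":-0.35,"jaw":30},{"x":-232,"y":-209,"z":0,"ax":0,"ay":0,"az":-0.4,"jaw":30},{"x":-262,"y":-236,"z":0,"ax":0,"ay":0,"az":-0.45,"jaw":30},{"x":-290,"y":-260,"z":0,"ax":0,"ay":0,"az":-0.5,"jaw":30},{"x":-315,"y":-282,"z":0,"ax":0,"ay":0,"az":-0.54,"jaw":30},{"x":-335,"y":-300,"z":0,"ax":0,"ay":0,"az":-0.566,"jaw":30}]'
python3 -m crank '[{"x":0,"y":0,"z":25,"ax":0,"ay":0,"az":0,"jaw":30},{"x":0,"y":0,"z":50,"ax":0,"ay":0,"az":0,"jaw":30},{"x":0,"y":0,"z":50,"ax":0,"ay":0,"az":0,"jaw":30},{"x":0,"y":0,"z":50,"ax":0,"ay":0,"az":0,"jaw":30},{"x":0,"y":0,"z":50,"ax":0,"ay":0,"az":0,"jaw":30},{"x":0,"y":0,"z":50,"ax":0,"ay":0,"az":0,"jaw":30},{"x":0,"y":0,"z":50,"ax":0,"ay":0,"az":0,"jaw":30},{"x":0,"y":0,"z":50,"ax":0,"ay":0,"az":0,"jaw":30},{"x":0,"y":0,"z":50,"ax":0,"ay":0,"az":0,"jaw":30},{"x":0,"y":0,"z":50,"ax":0,"ay":0,"az":0,"jaw":30}]'
python3 - <<'E'
from h import *
s=telemetry.observe();im=wrist("pics/w14.png"); print(s["qpos"],delta(.504,.1268,.032,.008))
cv2.imwrite("pics/w14c.png",cv2.resize(cv2.cvtColor(im[60:340,90:430],cv2.COLOR_RGB2BGR),None,fx=2.1,fy=2.1,interpolation=cv2.INTER_CUBIC))
E
```

```text
t: 27.9
tcp_pos: [0.6304, -0.3053, 0.0125]
eef_rot: [3.02, -0.864, 0.003]
force: [-1.9, -0.9, 8.6]
grip_width: 0.469
grip_force: 30.0
t: 28.5
tcp_pos: [0.6316, -0.3057, 0.2066]
eef_rot: [3.02, -0.864, 0.012]
force: [0.6, 0.4, -2.3]
grip_width: 0.463
grip_force: 30.0
t: 29.7
tcp_pos: [0.5027, 0.1288, 0.2006]
eef_rot: [-3.141, -0.018, 0.001]
force: [0.4, -0.4, -2.4]
grip_width: 0.469
grip_force: 30.0
t: 30.7
tcp_pos: [0.504, 0.1269, 0.1511]
eef_rot: [-3.142, -0.014, -0.0]
force: [0.3, 0.2, -1.8]
grip_width: 0.465
grip_force: 30.0
[-0.08899158  0.25307501 -0.32515578  1.99011035  0.1011756   0.91353374
 -2.02849844] (array([ -0. ,   0.2, 119.1]), np.float64(0.001))
```

View pics/w14c.png

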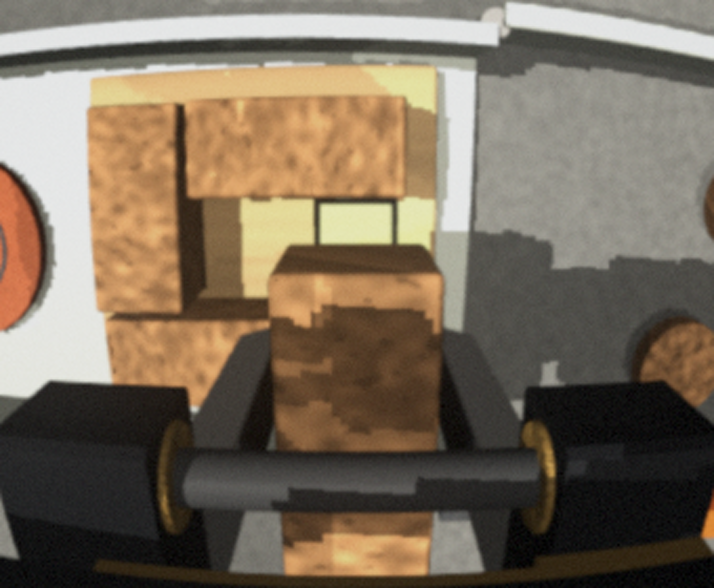

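Slot 0's far edge is at (317–396,201) and the held brick's front edge at row 273. The three placed bricks look right.

```bash
python3 - <<'E'
from h import *
s=telemetry.observe()["tcp_pos"]
e=back("wrist",F([(317,201),(396,201)]),.020)*1000; print("slot0 far edge",e.round(1),"-> c",(e.mean(0)-[46,0]).round(1))
b=back("wrist",F([(270,273),(442,273)]),s[2]+.0315)*1000; print("brick front",b.round(1),"c",(b.mean(0)-[48,0]).round(1), s)
b=back("wrist",F([(283,246),(430,247)]),s[2]-.0125)*1000; print("brick front bottom",b.round(1),(b.mean(0)-[48,0]).round(1))
print("slot1 brick: TL TR BL BR",(back("wrist",F([(187,99),(405,97),(189,196),(403,196)]),.064)*1000).round(1).tolist())
print("slot2 brick",(back("wrist",F([(89,104),(180,104),(98,312),(183,312)]),.064)*1000).round(1).tolist())
print("slot3 brick top edge",(back("wrist",F([(107,319),(265,319)]),.064)*1000).round(1).tolist())
E
```

```text
slot0 far edge [[537.4 146.6]
 [537.7 107.1]] -> c [491.6 126.8]
brick front [[537.9 148.2]
 [538.3 106. ]] c [490.1 127.1] [0.50400665 0.12698091 0.15106095]
brick front bottom [[536.4 150. ]
 [536.5 103.8]] [488.5 126.9]
slot1 brick: TL TR BL BR [[587.4, 200.6], [587.4, 106.8], [544.8, 200.4], [544.8, 107.0]]
slot2 brick [[587.8, 247.5], [585.4, 203.8], [490.9, 248.8], [491.8, 205.9]]
slot3 brick top edge [[487.5, 244.4], [489.1, 167.7]]
```

```bash
python3 -m crank '[{"x":2,"y":0,"z":40,"ax":0,"ay":0,"az":0,"jaw":30},{"x":2,"y":0,"z":70,"ax":0,"ay":0,"az":0,"jaw":30},{"x":2,"y":0,"z":90,"ax":0,"ay":0,"az":0,"jaw":30},{"x":2,"y":0,"z":102,"ax":0,"ay":0,"az":0,"jaw":30},{"x":2,"y":0,"z":110,"ax":0,"ay":0,"az":0,"jaw":30},{"x":2,"y":0,"z":114,"ax":0,"ay":0,"az":0,"jaw":30},{"x":2,"y":0,"z":117,"ax":0,"ay":0,"az":0,"jaw":30},{"x":2,"y":0,"z":118,"ax":0,"ay":0,"az":0,"jaw":30},{"x":2,"y":0,"z":118,"ax":0,"ay":0,"az":0,"jaw":30},{"x":2,"y":0,"z":118,"ax":0,"ay":0,"az":0,"jaw":30}]'
python3 -m crank '[{"x":0,"y":0,"z":0,"ax":0,"ay":0,"az":0,"jaw":50},{"x":0,"y":0,"z":0,"ax":0,"ay":0,"az":0,"jaw":58},{"x":0,"y":0,"z":0,"ax":0,"ay":0,"az":0,"jaw":58},{"x":0,"y":0,"z":0,"ax":0,"ay":0,"az":0,"jaw":58},{"x":0,"y":0,"z":-40,"ax":0,"ay":0,"az":0,"jaw":58},{"x":0,"y":0,"z":-80,"ax":0,"ay":0,"az":0,"jaw":58},{"x":0,"y":0,"z":-120,"ax":0,"ay":0,"az":0,"jaw":58},{"x":0,"y":0,"z":-120,"ax":0,"ay":0,"az":0,"jaw":58},{"x":0,"y":0,"z":-120,"ax":0,"ay":0,"az":0,"jaw":58}]'
python3 - <<'E'
from h import *
im=imaging.grab_frame("top"); m=brown(im); n,l,st,ce=cv2.connectedComponentsWithStats(m)
for i in range(1,n):
    if 150<st[i,4]<500 and ce[i][1]>140: print(st[i],back("top",ce[i],.014).round(4))
print(delta(.513,-.17,.15,0))
E
```

```text
t: 31.75
tcp_pos: [0.5063, 0.1271, 0.0334]
eef_rot: [-3.141, -0.014, -0.001]
force: [-0.5, -0.2, -2.4]
grip_width: 0.47
grip_force: 30.0
t: 32.65
tcp_pos: [0.5064, 0.127, 0.1538]
eef_rot: [-3.141, -0.013, -0.003]
force: [-0.2, -0.4, -1.0]
grip_width: 0.613
grip_force: 0.0
[272 189  17  17 170] [[ 0.5346 -0.1057]]
[289 196  19  18 211] [[ 0.5101 -0.161 ]]
[260 219  19  20 304] [[ 0.4398 -0.0701]]
(array([  4.7, 296.8,   2.8]), np.float64(0.009))
```

```bash
python3 -m crank '[{"x":-8,"y":45,"z":-20,"ax":0,"ay":0,"az":0,"jaw":80},{"x":-16,"y":90,"z":-30,"ax":0,"ay":0,"az":0,"jaw":80},{"x":-24,"y":135,"z":-40,"ax":0,"ay":0,"az":0,"jaw":80},{"x":-32,"y":180,"z":-40,"ax":0,"ay":0,"az":0,"jaw":80},{"x":-40,"y":227,"z":-40,"ax":0,"ay":0,"az":0,"jaw":80},{"x":-46,"y":227,"z":-40,"ax":0,"ay":0,"az":0,"jaw":80},{"x":-46,"y":227,"z":-40,"ax":0,"ay":0,"az":0,"jaw":80},{"x":-46,"y":227,"z":-40,"ax":0,"ay":0,"az":0,"jaw":80},{"x":-46,"y":227,"z":-40,"ax":0,"ay":0,"az":0,"jaw":80},{"x":-46,"y":227,"z":-40,"ax":0,"ay":0,"az":0,"jaw":80},{"x":-46,"y":227,"z":-40,"ax":0,"ay":0,"az":0,"jaw":80},{"x":-46,"y":227,"z":-40,"ax":0,"ay":0,"az":0,"jaw":80}]'
cat >> h.py <<'E'
def discs(im,z=.016):
    m=brown(im); n,l,st,ce=cv2.connectedComponentsWithStats(m); out=[]
    for i in range(1,n):
        if st[i,4]>300:
            c=max(cv2.findContours((l==i).astype(np.uint8),0,1)[0],key=cv2.contourArea)[:,0]
            (x,y),(a,b),_=cv2.fitEllipse(back("wrist",c,z).astype(np.float32)*1000)
            if 45<a<75 and 45<b<75: out.append((round(x/1000,4),round(y/1000,4),round(a),round(b),ce[i].round().tolist()))
    return out
E
python3 - <<'E'
from h import *
im=wrist("pics/w15.png")
for d in discs(im): print(d)
print(telemetry.observe()["tcp_pos"])
E
```

```text
t: 33.9
tcp_pos: [0.4621, -0.1001, 0.193]
eef_rot: [-3.141, -0.015, 0.0]
force: [0.5, -0.1, -0.4]
grip_width: 0.851
grip_force: 0.0
(0.4452, -0.0699, 54, 56, [234.0, 193.0])
(0.3492, -0.1301, 46, 62, [281.0, 261.0])
[ 0.46209356 -0.10017996  0.19300158]
```

```bash
python3 - <<'E'
from h import *
im=cv2.cvtColor(cv2.imread("pics/w15.png"),cv2.COLOR_BGR2RGB)
m=brown(im); n,l,st,ce=cv2.connectedComponentsWithStats(m)
for i in range(1,n):
    if st[i,4]>300:
        c=max(cv2.findContours((l==i).astype(np.uint8),0,1)[0],key=cv2.contourArea)[:,0]
        print(st[i],back("wrist",ce[i],.016).round(3),cv2.fitEllipse(back("wrist",c,.016).astype(np.float32)*1000))
a=cv2.cvtColor(im[20:300,90:430],cv2.COLOR_RGB2BGR); cv2.imwrite("pics/w15c.png",cv2.resize(a,None,fx=2.1,fy=2.1))
E
```

```text
[   0   81  114  122 8428] [[0.516 0.197]] ((516.3150024414062, 211.01234436035156), (181.96128845214844, 224.48741149902344), 14.543499946594238)
[ 242   91   96   68 2615] [[ 0.527 -0.134]] ((527.4315185546875, -136.8568572998047), (53.03615951538086, 114.39170837402344), 158.48634338378906)
[100 123  20  73 976] [[0.487 0.098]] ((482.2625732421875, 98.09215545654297), (22.80353355407715, 138.17190551757812), 90.47740936279297)
[ 212  170   47   46 1259] [[ 0.444 -0.069]] ((445.15087890625, -69.88291931152344), (53.631649017333984, 55.711097717285156), 49.31000900268555)
[ 259  246   44   30 1061] [[ 0.35 -0.13]] ((349.232177734375, -130.0839080810547), (45.65000915527344, 62.0624885559082), 177.1402130126953)
```

View pics/w15c.png

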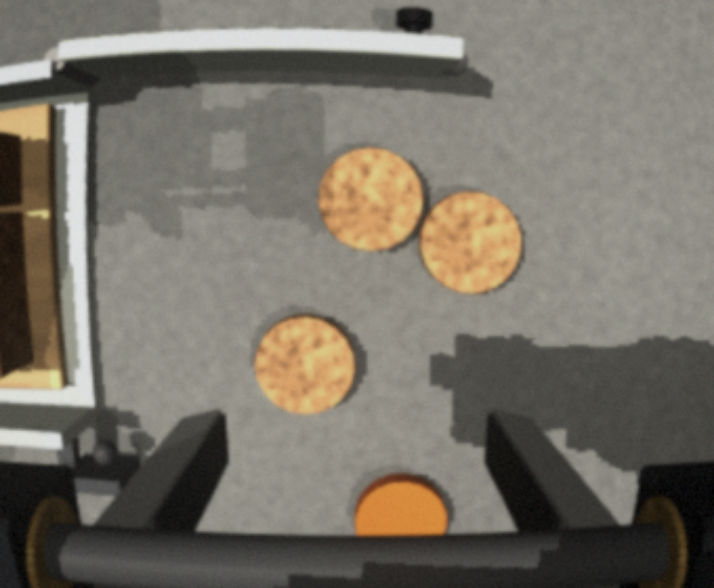

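The single disc is at crop (305,364), two touching discs are at (371,199) and (471,242), and an orange one at (402,515) is not meant. I'll take the single disc first.

```bash
python3 - <<'E'
from h import *
f=lambda u:np.array(u)/2.1-.3+[90,20]
D=back("wrist",f([(305,364.5),(371.5,199.5),(471.5,242.5)]),.015); print(D.round(4))
print(delta(D[0,0],D[0,1],.006,.008))
E
```

```text
[[ 0.443  -0.0703]
 [ 0.5396 -0.1084]
 [ 0.5162 -0.1664]]
(array([-18.9, -30. , 187. ]), np.float64(0.001))
```

```bash
python3 -m crank '[{"x":-18.5,"y":-30.5,"z":30,"ax":0,"ay":0,"az":0,"jaw":80},{"x":-18.5,"y":-30.5,"z":75,"ax":0,"ay":0,"az":0,"jaw":80},{"x":-18.5,"y":-30.5,"z":115,"ax":0,"ay":0,"az":0,"jaw":80},{"x":-18.5,"y":-30.5,"z":150,"ax":0,"ay":0,"az":0,"jaw":80},{"x":-18.5,"y":-30.5,"z":175,"ax":0,"ay":0,"az":0,"jaw":80},{"x":-18.5,"y":-30.5,"z":187,"ax":0,"ay":0,"az":0,"jaw":80},{"x":-18.5,"y":-30.5,"z":187,"ax":0,"ay":0,"az":0,"jaw":80},{"x":-18.5,"y":-30.5,"z":187,"ax":0,"ay":0,"az":0,"jaw":55},{"x":-18.5,"y":-30.5,"z":187,"ax":0,"ay":0,"az":0,"jaw":45},{"x":-18.5,"y":-30.5,"z":187,"ax":0,"ay":0,"az":0,"jaw":45},{"x":-18.5,"y":-30.5,"z":187,"ax":0,"ay":0,"az":0,"jaw":45}]'
python3 -m crank '[{"x":0,"y":0,"z":-30,"ax":0,"ay":0,"az":0,"jaw":45},{"x":0,"y":0,"z":-70,"ax":0,"ay":0,"az":0,"jaw":45},{"x":0,"y":0,"z":-110,"ax":0,"ay":0,"az":0,"jaw":45},{"x":0,"y":0,"z":-150,"ax":0,"ay":0,"az":0,"jaw":45},{"x":0,"y":0,"z":-150,"ax":0,"ay":0,"az":0,"jaw":45},{"x":0,"y":0,"z":-150,"ax":0,"ay":0,"az":0,"jaw":45},{"x":0,"y":0,"z":-150,"ax":0,"ay":0,"az":0,"jaw":45}]'
python3 - <<'E'
from h import *
s=telemetry.observe(); im=wrist("pics/w16.png"); z=s["tcp_pos"][2]
print([d for d in discs(im,z+.010)],s["tcp_pos"],delta(.514,.357,.16,.008))
m=brown(im);n,l,st,ce=cv2.connectedComponentsWithStats(m); print([list(map(int,x)) for x in st if x[4]>300])
E
```

```text
t: 35.05
tcp_pos: [0.444, -0.0702, 0.007]
eef_rot: [3.141, 0.013, 0.003]
force: [-1.3, -0.5, 10.0]
grip_width: 0.63
grip_force: 30.0
t: 35.75
tcp_pos: [0.4426, -0.0701, 0.1555]
eef_rot: [-3.142, -0.014, 0.001]
force: [0.2, 0.1, -0.9]
grip_width: 0.629
grip_force: 30.0
[(0.4413, -0.0727, 56, 68, [262.0, 235.0])] [ 0.44264354 -0.07011402  0.15548839] (array([  75.2, -426.4,   -4.9]), np.float64(0.001))
[[0, 0, 512, 384, 175607], [0, 56, 94, 138, 9408], [94, 65, 33, 124, 1968], [268, 77, 55, 47, 1122], [313, 94, 58, 51, 1173], [212, 188, 104, 88, 7055]]
```

```bash
python3 -m crank '[{"x":7,"y":-35,"z":0,"ax":0,"ay":0,"az":0,"jaw":45},{"x":14,"y":-75,"z":0,"ax":0,"ay":0,"az":0,"jaw":45},{"x":21,"y":-115,"z":0,"ax":0,"ay":0,"az":0,"jaw":45},{"x":28,"y":-155,"z":0,"ax":0,"ay":0,"az":0,"jaw":45},{"x":35,"y":-195,"z":0,"ax":0,"ay":0,"az":0,"jaw":45},{"x":42,"y":-235,"z":0,"ax":0,"ay":0,"az":0,"jaw":45},{"x":49,"y":-275,"z":0,"ax":0,"ay":0,"az":0,"jaw":45},{"x":56,"y":-315,"z":0,"ax":0,"ay":0,"az":0,"jaw":45},{"x":62,"y":-355,"z":0,"ax":0,"ay":0,"az":0,"jaw":45},{"x":68,"y":-390,"z":0,"ax":0,"ay":0,"az":0,"jaw":45},{"x":71,"y":-415,"z":0,"ax":0,"ay":0,"az":0,"jaw":45},{"x":71,"y":-427,"z":0,"ax":0,"ay":0,"az":0,"jaw":45}]'
python3 -m crank '[{"x":0,"y":0,"z":0,"ax":0,"ay":0,"az":0,"jaw":45},{"x":0,"y":0,"z":0,"ax":0,"ay":0,"az":0,"jaw":45},{"x":0,"y":0,"z":0,"ax":0,"ay":0,"az":0,"jaw":45},{"x":0,"y":0,"z":0,"ax":0,"ay":0,"az":0,"jaw":45},{"x":0,"y":0,"z":0,"ax":0,"ay":0,"az":0,"jaw":45},{"x":0,"y":0,"z":0,"ax":0,"ay":0,"az":0,"jaw":45},{"x":0,"y":0,"z":0,"ax":0,"ay":0,"az":0,"jaw":45},{"x":0,"y":0,"z":0,"ax":0,"ay":0,"az":0,"jaw":45},{"x":0,"y":0,"z":0,"ax":0,"ay":0,"az":0,"jaw":45},{"x":0,"y":0,"z":0,"ax":0,"ay":0,"az":0,"jaw":45}]'
python3 - <<'E'
from h import *
s=telemetry.observe(); im=wrist("pics/w17.png"); z=s["tcp_pos"][2]; print(s["tcp_pos"],s["eef_rot"],s["grip_width"])
h=cv2.cvtColor(im,cv2.COLOR_RGB2HSV)
sa=((h[...,0]<=9)&(h[...,1]>120)&(h[...,2]>60)).astype(np.uint8); sa[:,:130]=0; sa[:,400:]=0; sa=cv2.medianBlur(sa,5)
n,l,st,ce=cv2.connectedComponentsWithStats(sa); print([list(map(int,x)) for x in st[1:] if x[4]>200])
print("col259",[ (v,h[v,259].tolist()) for v in range(120,215,4)])
E
```

```text
t: 37.0
tcp_pos: [0.5095, 0.3597, 0.1543]
eef_rot: [3.141, 0.017, -0.004]
force: [-0.3, -0.7, -0.6]
grip_width: 0.634
grip_force: 30.0
t: 38.0
tcp_pos: [0.5105, 0.3575, 0.156]
eef_rot: [-3.142, -0.014, 0.0]
force: [-0.5, -0.5, 0.5]
grip_width: 0.629
grip_force: 30.0
[0.51045767 0.3575369  0.1560013 ] [-3.14151739e+00 -1.37732191e-02  5.34363140e-05] 0.6293094428705195
[[211, 133, 97, 75, 4640]]
col259 [(120, [60, 1, 227]), (124, [45, 2, 225]), (128, [30, 1, 228]), (132, [9, 89, 169]), (136, [8, 151, 181]), (140, [8, 153, 180]), (144, [9, 152, 181]), (148, [9, 151, 182]), (152, [8, 146, 173]), (156, [9, 131, 152]), (160, [9, 158, 179]), (164, [9, 160, 178]), (168, [9, 162, 178]), (172, [8, 159, 183]), (176, [9, 161, 181]), (180, [9, 164, 180]), (184, [9, 162, 178]), (188, [12, 134, 76]), (192, [14, 136, 165]), (196, [15, 133, 204]), (200, [14, 136, 114]), (204, [13, 132, 104]), (208, [12, 137, 91]), (212, [12, 134, 84])]
```

```bash
python3 - <<'E'
from h import *
s=telemetry.observe()["tcp_pos"]
e=back("wrist",[(259,132.5)],.018)[0]; g=back("wrist",[(259,155)],.018)[0]
print("saucer c x from rim",e[0]-.055,"ring",g[0]-.032, e)
for r in (188,190): print("disc c x", back("wrist",[(259,r)],s[2]+.010)[0,0]-.030, "bottom",back("wrist",[(259,r)],s[2]-.006)[0,0]-.030)
im=cv2.cvtColor(cv2.imread("pics/w17.png"),cv2.COLOR_BGR2RGB); h=cv2.cvtColor(im,cv2.COLOR_RGB2HSV)
for v in (170,178,186):
    q=np.where((h[v,150:380,0]<=9)&(h[v,150:380,1]>120))[0]+150; w=back("wrist",[(q[0],v),(q[-1],v)],.018); print(v,q[0],q[-1],w.round(4).tolist(),w[:,1].mean().round(4))
b=brown(im); 
for v in (200,215): q=np.where(b[v])[0]; q=q[(q>190)&(q<330)]; w=back("wrist",[(q[0],v),(q[-1],v)],s[2]+.01); print("disc",v,q[0],q[-1],w[:,1].mean().round(4))
E
```

```text
saucer c x from rim 0.5128035281517855 ring 0.511612958796982 [0.56780353 0.35813097]
disc c x 0.5105810633256407 bottom 0.5069839737855455
disc c x 0.5093789534809419 bottom 0.5056686264738453
170 212 306 [[0.527, 0.4091], [0.5279, 0.3065]] 0.3578
178 211 307 [[0.5181, 0.4104], [0.5191, 0.3051]] 0.3577
186 211 306 [[0.5092, 0.4106], [0.5101, 0.3058]] 0.3582
disc 200 215 303 0.3577
disc 215 219 300 0.3573
```

```bash
python3 -m crank '[{"x":3,"y":-0.5,"z":40,"ax":0,"ay":0,"az":0,"jaw":45},{"x":3,"y":-0.5,"z":75,"ax":0,"ay":0,"az":0,"jaw":45},{"x":3,"y":-0.5,"z":100,"ax":0,"ay":0,"az":0,"jaw":45},{"x":3,"y":-0.5,"z":115,"ax":0,"ay":0,"az":0,"jaw":45},{"x":3,"y":-0.5,"z":124,"ax":0,"ay":0,"az":0,"jaw":45},{"x":3,"y":-0.5,"z":128,"ax":0,"ay":0,"az":0,"jaw":45},{"x":3,"y":-0.5,"z":130,"ax":0,"ay":0,"az":0,"jaw":45},{"x":3,"y":-0.5,"z":130.5,"ax":0,"ay":0,"az":0,"jaw":45},{"x":3,"y":-0.5,"z":130.5,"ax":0,"ay":0,"az":0,"jaw":45},{"x":3,"y":-0.5,"z":130.5,"ax":0,"ay":0,"az":0,"jaw":45}]'
python3 -m crank '[{"x":0,"y":0,"z":0,"ax":0,"ay":0,"az":0,"jaw":66},{"x":0,"y":0,"z":0,"ax":0,"ay":0,"az":0,"jaw":76},{"x":0,"y":0,"z":0,"ax":0,"ay":0,"az":0,"jaw":76},{"x":0,"y":0,"z":0,"ax":0,"ay":0,"az":0,"jaw":76},{"x":0,"y":0,"z":-40,"ax":0,"ay":0,"az":0,"jaw":76},{"x":0,"y":0,"z":-85,"ax":0,"ay":0,"az":0,"jaw":76},{"x":0,"y":0,"z":-131,"ax":0,"ay":0,"az":0,"jaw":76},{"x":0,"y":0,"z":-131,"ax":0,"ay":0,"az":0,"jaw":76},{"x":0,"y":0,"z":-131,"ax":0,"ay":0,"az":0,"jaw":76},{"x":0,"y":0,"z":-131,"ax":0,"ay":0,"az":0,"jaw":76},{"x":0,"y":0,"z":-131,"ax":0,"ay":0,"az":0,"jaw":76}]'
python3 - <<'E'
from h import *
s=telemetry.observe(); im=wrist("pics/w18.png"); print(s["tcp_pos"],[d for d in discs(im,.034)])
h=cv2.cvtColor(im,cv2.COLOR_RGB2HSV)
print("col259",[ (v,h[v,259].tolist()) for v in range(126,170,2)])
e=[back("wrist",[(259,v)],.018)[0,0].round(4) for v in (132,)]; print(e)
for v in (195,210): print(v,[(u,h[v,u].tolist()) for u in list(range(204,224,2))+list(range(294,316,2))])
print(delta(.5162,-.1664,.12,1.166))
E
```

```text
t: 39.05
tcp_pos: [0.5138, 0.3583, 0.0262]
eef_rot: [-3.141, -0.014, -0.001]
force: [-0.6, 0.3, -0.4]
grip_width: 0.632
grip_force: 30.0
t: 40.15
tcp_pos: [0.5129, 0.3576, 0.1551]
eef_rot: [3.14, 0.014, -0.003]
force: [-0.1, -0.3, -0.7]
grip_width: 0.809
grip_force: 0.0
[0.51289278 0.3575613  0.15507544] []
col259 [(126, [60, 2, 209]), (128, [45, 5, 210]), (130, [30, 2, 208]), (132, [38, 5, 203]), (134, [9, 93, 148]), (136, [9, 150, 163]), (138, [8, 151, 165]), (140, [8, 153, 162]), (142, [8, 154, 162]), (144, [9, 155, 163]), (146, [8, 156, 162]), (148, [8, 155, 161]), (150, [8, 155, 163]), (152, [8, 156, 163]), (154, [9, 152, 158]), (156, [11, 54, 89]), (158, [9, 127, 129]), (160, [10, 130, 96]), (162, [14, 129, 172]), (164, [15, 131, 189]), (166, [14, 129, 188]), (168, [15, 133, 191])]
[np.float64(0.5706)]
195 [(204, [48, 6, 209]), (206, [38, 5, 208]), (208, [30, 6, 209]), (210, [22, 14, 196]), (212, [9, 126, 166]), (214, [8, 154, 159]), (216, [8, 152, 158]), (218, [9, 157, 159]), (220, [9, 156, 167]), (222, [8, 156, 165]), (294, [10, 152, 72]), (296, [8, 146, 75]), (298, [10, 139, 75]), (300, [10, 151, 76]), (302, [8, 146, 77]), (304, [7, 145, 74]), (306, [11, 109, 77]), (308, [25, 29, 98]), (310, [21, 35, 101]), (312, [30, 23, 102]), (314, [33, 28, 100])]
210 [(204, [0, 0, 209]), (206, [50, 4, 209]), (208, [45, 7, 210]), (210, [43, 9, 208]), (212, [35, 7, 210]), (214, [40, 7, 208]), (216, [38, 10, 210]), (218, [12, 41, 188]), (220, [9, 144, 156]), (222, [9, 159, 162]), (294, [10, 150, 75]), (296, [9, 141, 76]), (298, [10, 124, 78]), (300, [19, 47, 92]), (302, [32, 33, 100]), (304, [30, 23, 101]), (306, [27, 28, 100]), (308, [27, 28, 102]), (310, [30, 23, 102]), (312, [30, 22, 105]), (314, [33, 28, 102])]
(array([ -1.3, 524. ,  35.7]), np.float64(-1.157))
```

```bash
python3 -m crank '[{"x":0,"y":45,"z":0,"ax":0,"ay":0,"az":-0.1,"jaw":80},{"x":0,"y":90,"z":0,"ax":0,"ay":0,"az":-0.2,"jaw":80},{"x":0,"y":136,"z":0,"ax":0,"ay":0,"az":-0.3,"jaw":80},{"x":0,"y":182,"z":0,"ax":0,"ay":0,"az":-0.4,"jaw":80},{"x":0,"y":228,"z":0,"ax":0,"ay":0,"az":-0.5,"jaw":80},{"x":0,"y":274,"z":0,"ax":0,"ay":0,"az":-0.6,"jaw":80},{"x":-1,"y":320,"z":0,"ax":0,"ay":0,"az":-0.7,"jaw":80},{"x":-1,"y":366,"z":0,"ax":0,"ay":0,"az":-0.8,"jaw":80},{"x":-1,"y":412,"z":0,"ax":0,"ay":0,"az":-0.9,"jaw":80},{"x":-1,"y":455,"z":0,"ax":0,"ay":0,"az":-1.0,"jaw":80},{"x":-1,"y":495,"z":0,"ax":0,"ay":0,"az":-1.1,"jaw":80},{"x":-1,"y":524,"z":0,"ax":0,"ay":0,"az":-1.157,"jaw":80}]'
python3 -m crank '[{"x":0,"y":0,"z":10,"ax":0,"ay":0,"az":0,"jaw":80},{"x":0,"y":0,"z":10,"ax":0,"ay":0,"az":0,"jaw":80},{"x":0,"y":0,"z":10,"ax":0,"ay":0,"az":0,"jaw":80},{"x":0,"y":0,"z":10,"ax":0,"ay":0,"az":0,"jaw":80},{"x":0,"y":0,"z":10,"ax":0,"ay":0,"az":0,"jaw":80},{"x":0,"y":0,"z":10,"ax":0,"ay":0,"az":0,"jaw":80},{"x":0,"y":0,"z":10,"ax":0,"ay":0,"az":0,"jaw":80},{"x":0,"y":0,"z":10,"ax":0,"ay":0,"az":0,"jaw":80},{"x":0,"y":0,"z":10,"ax":0,"ay":0,"az":0,"jaw":80}]'
python3 - <<'E'
from h import *
im=wrist("pics/w19.png"); print([([round(v) for v in d["rect"]],round(d["score"],2)) for d in models.spot_in("wrist","disc0")])
for d in discs(im,.015): print(d,delta(d[0],d[1],.006,1.166))
m=brown(im);n,l,st,ce=cv2.connectedComponentsWithStats(m); print([list(map(int,x)) for x in st[1:] if x[4]>300])
E
```

```text
t: 41.4
tcp_pos: [0.5163, -0.1688, 0.1557]
eef_rot: [-2.621, -1.731, 0.001]
force: [-0.1, -0.1, 0.3]
grip_width: 0.853
grip_force: 0.0
t: 42.3
tcp_pos: [0.5171, -0.1659, 0.1466]
eef_rot: [2.623, 1.729, 0.0]
force: [0.6, -0.3, -0.6]
grip_width: 0.848
grip_force: 0.0
[([90, 191, 140, 240], 0.9), ([433, 157, 478, 202], 0.9), ([230, 98, 283, 156], 0.76), ([231, 157, 287, 212], 0.58)]
[[229, 99, 57, 114, 3773]]
```

```bash
python3 - <<'E'
from h import *
for uv in [(258.5,185),(258.5,157),(258.5,212.5)]:
    p=back("wrist",[uv],.016)[0]; print(p.round(4),delta(p[0],p[1],.006,1.166))
E
```

```text
[ 0.5176 -0.1651] (array([1.000e+00, 1.000e-01, 1.405e+02]), np.float64(-0.0))
[ 0.5294 -0.1375] (array([3.110e+01, 1.000e-01, 1.405e+02]), np.float64(-0.0))
[ 0.5054 -0.1933] (array([-2.970e+01,  1.000e-01,  1.405e+02]), np.float64(-0.0))
```

```bash
python3 -m crank '[{"x":0.5,"y":0,"z":40,"ax":0,"ay":0,"az":0,"jaw":80},{"x":0.5,"y":0,"z":80,"ax":0,"ay":0,"az":0,"jaw":80},{"x":0.5,"y":0,"z":110,"ax":0,"ay":0,"az":0,"jaw":80},{"x":0.5,"y":0,"z":130,"ax":0,"ay":0,"az":0,"jaw":80},{"x":0.5,"y":0,"z":140,"ax":0,"ay":0,"az":0,"jaw":80},{"x":0.5,"y":0,"z":140.5,"ax":0,"ay":0,"az":0,"jaw":80},{"x":0.5,"y":0,"z":140.5,"ax":0,"ay":0,"az":0,"jaw":55},{"x":0.5,"y":0,"z":140.5,"ax":0,"ay":0,"az":0,"jaw":45},{"x":0.5,"y":0,"z":140.5,"ax":0,"ay":0,"az":0,"jaw":45},{"x":0.5,"y":0,"z":140.5,"ax":0,"ay":0,"az":0,"jaw":45},{"x":0.5,"y":0,"z":140.5,"ax":0,"ay":0,"az":0,"jaw":45}]'
python3 -m crank '[{"x":0,"y":0,"z":-30,"ax":0,"ay":0,"az":0,"jaw":45},{"x":0,"y":0,"z":-70,"ax":0,"ay":0,"az":0,"jaw":45},{"x":0,"y":0,"z":-110,"ax":0,"ay":0,"az":0,"jaw":45},{"x":0,"y":0,"z":-150,"ax":0,"ay":0,"az":0,"jaw":45},{"x":0,"y":0,"z":-150,"ax":0,"ay":0,"az":0,"jaw":45},{"x":0,"y":0,"z":-150,"ax":0,"ay":0,"az":0,"jaw":45}]'
python3 -m crank '[{"x":40,"y":-17,"z":0,"ax":0,"ay":0,"az":0.1,"jaw":45},{"x":82,"y":-36,"z":0,"ax":0,"ay":0,"az":0.2,"jaw":45},{"x":124,"y":-54,"z":0,"ax":0,"ay":0,"az":0.3,"jaw":45},{"x":166,"y":-72,"z":0,"ax":0,"ay":0,"az":0.4,"jaw":45},{"x":208,"y":-91,"z":0,"ax":0,"ay":0,"az":0.5,"jaw":45},{"x":250,"y":-109,"z":0,"ax":0,"ay":0,"az":0.6,"jaw":45},{"x":292,"y":-128,"z":0,"ax":0,"ay":0,"az":0.7,"jaw":45},{"x":334,"y":-146,"z":0,"ax":0,"ay":0,"az":0.8,"jaw":45},{"x":376,"y":-164,"z":0,"ax":0,"ay":0,"az":0.9,"jaw":45},{"x":416,"y":-182,"z":0,"ax":0,"ay":0,"az":1.0,"jaw":45},{"x":452,"y":-198,"z":0,"ax":0,"ay":0,"az":1.1,"jaw":45},{"x":479,"y":-209,"z":0,"ax":0,"ay":0,"az":1.158,"jaw":45}]'
python3 -m crank '[{"x":0,"y":0,"z":0,"ax":0,"ay":0,"az":0,"jaw":45},{"x":0,"y":0,"z":0,"ax":0,"ay":0,"az":0,"jaw":45},{"x":0,"y":0,"z":0,"ax":0,"ay":0,"az":0,"jaw":45},{"x":0,"y":0,"z":0,"ax":0,"ay":0,"az":0,"jaw":45},{"x":0,"y":0,"z":0,"ax":0,"ay":0,"az":0,"jaw":45},{"x":0,"y":0,"z":0,"ax":0,"ay":0,"az":0,"jaw":45},{"x":0,"y":0,"z":0,"ax":0,"ay":0,"az":0,"jaw":45},{"x":0,"y":0,"z":0,"ax":0,"ay":0,"az":0,"jaw":45},{"x":0,"y":0,"z":0,"ax":0,"ay":0,"az":0,"jaw":45},{"x":0,"y":0,"z":0,"ax":0,"ay":0,"az":0,"jaw":45}]'
cat >> h.py <<'E'
def edge():
    s=telemetry.observe(); im=wrist(); h=cv2.cvtColor(im,cv2.COLOR_RGB2HSV); print(s["tcp_pos"].round(4),s["eef_rot"].round(3),s["grip_width"])
    c=h[:,255:264].astype(int).mean(1).round().astype(int); print([(v,*c[v]) for v in range(128,204,2)])
E
python3 -c "
from h import *
edge()"
```

```text
t: 43.5
tcp_pos: [0.5178, -0.1658, 0.007]
eef_rot: [2.622, 1.728, 0.001]
force: [-2.4, 0.2, 9.3]
grip_width: 0.631
grip_force: 30.0
t: 44.1
tcp_pos: [0.5176, -0.1658, 0.157]
eef_rot: [2.621, 1.728, 0.002]
force: [0.2, 0.1, -1.7]
grip_width: 0.631
grip_force: 30.0
t: 45.3
tcp_pos: [0.5124, 0.3596, 0.1543]
eef_rot: [3.141, 0.009, -0.003]
force: [0.9, -0.7, -0.3]
grip_width: 0.631
grip_force: 30.0
t: 46.3
tcp_pos: [0.5139, 0.3572, 0.156]
eef_rot: [-3.141, -0.012, -0.0]
force: [0.2, 1.3, -0.4]
grip_width: 0.632
grip_force: 30.0
[0.5139 0.3572 0.156 ] [-3.141 -0.012 -0.   ] 0.6323061190104861
[(128, np.int64(51), np.int64(2), np.int64(227)), (130, np.int64(43), np.int64(2), np.int64(227)), (132, np.int64(49), np.int64(2), np.int64(227)), (134, np.int64(14), np.int64(14), np.int64(198)), (136, np.int64(8), np.int64(135), np.int64(171)), (138, np.int64(9), np.int64(151), np.int64(181)), (140, np.int64(8), np.int64(153), np.int64(178)), (142, np.int64(9), np.int64(150), np.int64(179)), (144, np.int64(9), np.int64(152), np.int64(176)), (146, np.int64(9), np.int64(152), np.int64(180)), (148, n
[... 710 characters left out ...]
t64(15), np.int64(132), np.int64(199)), (178, np.int64(14), np.int64(132), np.int64(198)), (180, np.int64(14), np.int64(133), np.int64(191)), (182, np.int64(14), np.int64(134), np.int64(193)), (184, np.int64(14), np.int64(135), np.int64(132)), (186, np.int64(13), np.int64(132), np.int64(72)), (188, np.int64(13), np.int64(133), np.int64(89)), (190, np.int64(14), np.int64(137), np.int64(161)), (192, np.int64(14), np.int64(135), np.int64(176)), (194, np.int64(14), np.int64(135), np.int64(186)), (196, np.int64(15), np.int64(135), np.int64(188)), (198, np.int64(14), np.int64(135), np.int64(185)), (200, np.int64(14), np.int64(136), np.int64(145)), (202, np.int64(14), np.int64(137), np.int64(111))]
```

```bash
python3 - <<'E'
from h import *
s=telemetry.observe()["tcp_pos"]; b=lambda r,z:round(back("wrist",[(259,r)],z)[0,0]*1000,1)
print("rim",b(134.7,.018)-55,"ring",b(157.8,.018)-32,"placed top",b(162.3,.034)-30,"bot",b(161,.018)-30)
print("held top",b(189,s[2]+.0095)-30,"bottom",b(184.5,s[2]-.0065)-30, s)
E
```

```text
rim 513.9 ring 512.0 placed top 511.29999999999995 bot 510.6
held top 513.3 bottom 512.6 [0.5138858  0.35714423 0.15600657]
```

```bash
python3 -m crank '[{"x":-0.5,"y":-0.7,"z":40,"ax":0,"ay":0,"az":0,"jaw":45},{"x":-0.5,"y":-0.7,"z":70,"ax":0,"ay":0,"az":0,"jaw":45},{"x":-0.5,"y":-0.7,"z":92,"ax":0,"ay":0,"az":0,"jaw":45},{"x":-0.5,"y":-0.7,"z":104,"ax":0,"ay":0,"az":0,"jaw":45},{"x":-0.5,"y":-0.7,"z":110,"ax":0,"ay":0,"az":0,"jaw":45},{"x":-0.5,"y":-0.7,"z":113,"ax":0,"ay":0,"az":0,"jaw":45},{"x":-0.5,"y":-0.7,"z":114.5,"ax":0,"ay":0,"az":0,"jaw":45},{"x":-0.5,"y":-0.7,"z":114.5,"ax":0,"ay":0,"az":0,"jaw":45},{"x":-0.5,"y":-0.7,"z":114.5,"ax":0,"ay":0,"az":0,"jaw":45},{"x":-0.5,"y":-0.7,"z":114.5,"ax":0,"ay":0,"az":0,"jaw":45}]'
python3 -m crank '[{"x":0,"y":0,"z":0,"ax":0,"ay":0,"az":0,"jaw":66},{"x":0,"y":0,"z":0,"ax":0,"ay":0,"az":0,"jaw":76},{"x":0,"y":0,"z":0,"ax":0,"ay":0,"az":0,"jaw":76},{"x":0,"y":0,"z":0,"ax":0,"ay":0,"az":0,"jaw":76},{"x":0,"y":0,"z":-40,"ax":0,"ay":0,"az":0,"jaw":76},{"x":0,"y":0,"z":-80,"ax":0,"ay":0,"az":0,"jaw":76},{"x":0,"y":0,"z":-115,"ax":0,"ay":0,"az":0,"jaw":76},{"x":0,"y":0,"z":-115,"ax":0,"ay":0,"az":0,"jaw":76}]'
python3 -m crank '[{"x":0,"y":45,"z":0,"ax":0,"ay":0,"az":0,"jaw":80},{"x":3,"y":90,"z":0,"ax":0,"ay":0,"az":0,"jaw":80},{"x":6,"y":136,"z":0,"ax":0,"ay":0,"az":0,"jaw":80},{"x":9,"y":182,"z":0,"ax":0,"ay":0,"az":0,"jaw":80},{"x":12,"y":228,"z":0,"ax":0,"ay":0,"az":0,"jaw":80},{"x":15,"y":274,"z":0,"ax":0,"ay":0,"az":0,"jaw":80},{"x":18,"y":320,"z":0,"ax":0,"ay":0,"az":0,"jaw":80},{"x":20,"y":366,"z":0,"ax":0,"ay":0,"az":0,"jaw":80},{"x":22,"y":412,"z":0,"ax":0,"ay":0,"az":0,"jaw":80},{"x":24,"y":440,"z":0,"ax":0,"ay":0,"az":0,"jaw":80},{"x":25,"y":465,"z":0,"ax":0,"ay":0,"az":0,"jaw":80},{"x":25,"y":465,"z":0,"ax":0,"ay":0,"az":0,"jaw":80}]'
python3 -m crank '[{"x":0,"y":0,"z":10,"ax":0,"ay":0,"az":0,"jaw":80},{"x":0,"y":0,"z":10,"ax":0,"ay":0,"az":0,"jaw":80},{"x":0,"y":0,"z":10,"ax":0,"ay":0,"az":0,"jaw":80},{"x":0,"y":0,"z":10,"ax":0,"ay":0,"az":0,"jaw":80},{"x":0,"y":0,"z":10,"ax":0,"ay":0,"az":0,"jaw":80},{"x":0,"y":0,"z":10,"ax":0,"ay":0,"az":0,"jaw":80},{"x":0,"y":0,"z":10,"ax":0,"ay":0,"az":0,"jaw":80},{"x":0,"y":0,"z":10,"ax":0,"ay":0,"az":0,"jaw":80}]'
python3 - <<'E'
from h import *
im=wrist("pics/w20.png"); print([([round(v) for v in d["rect"]],round(d["score"],2)) for d in models.spot_in("wrist","disc0")])
for d in discs(im,.015): print(d,delta(d[0],d[1],.006,.008))
E
```

```text
t: 47.35
tcp_pos: [0.5137, 0.3579, 0.042]
eef_rot: [-3.141, -0.012, -0.001]
force: [0.3, -1.2, -0.5]
grip_width: 0.629
grip_force: 30.0
t: 48.15
tcp_pos: [0.5153, 0.3595, 0.1615]
eef_rot: [-3.137, -0.012, -0.009]
force: [-0.5, 0.6, 0.3]
grip_width: 0.809
grip_force: 0.0
t: 49.35
tcp_pos: [0.5415, -0.1108, 0.1559]
eef_rot: [3.141, 0.005, -0.001]
force: [-0.6, 0.5, 0.2]
grip_width: 0.851
grip_force: 0.0
t: 50.15
tcp_pos: [0.542, -0.107, 0.1466]
eef_rot: [-3.142, -0.012, -0.0]
force: [0.2, 0.3, 0.3]
grip_width: 0.852
grip_force: 0.0
[([253, 315, 302, 332], 0.94), ([364, 1, 416, 31], 0.79), ([232, 160, 287, 216], 0.71)]
(0.5399, -0.1078, 53, 54, [260.0, 189.0]) (array([ -2.1,   0.8, 140.5]), np.float64(-0.0))
```

```bash
python3 -m crank '[{"x":-1.7,"y":0.5,"z":40,"ax":0,"ay":0,"az":0,"jaw":80},{"x":-1.7,"y":0.5,"z":80,"ax":0,"ay":0,"az":0,"jaw":80},{"x":-1.7,"y":0.5,"z":110,"ax":0,"ay":0,"az":0,"jaw":80},{"x":-1.7,"y":0.5,"z":130,"ax":0,"ay":0,"az":0,"jaw":80},{"x":-1.7,"y":0.5,"z":140,"ax":0,"ay":0,"az":0,"jaw":80},{"x":-1.7,"y":0.5,"z":140.5,"ax":0,"ay":0,"az":0,"jaw":80},{"x":-1.7,"y":0.5,"z":140.5,"ax":0,"ay":0,"az":0,"jaw":55},{"x":-1.7,"y":0.5,"z":140.5,"ax":0,"ay":0,"az":0,"jaw":45},{"x":-1.7,"y":0.5,"z":140.5,"ax":0,"ay":0,"az":0,"jaw":45},{"x":-1.7,"y":0.5,"z":140.5,"ax":0,"ay":0,"az":0,"jaw":45},{"x":-1.7,"y":0.5,"z":140.5,"ax":0,"ay":0,"az":0,"jaw":45}]'
python3 -m crank '[{"x":0,"y":0,"z":-30,"ax":0,"ay":0,"az":0,"jaw":45},{"x":0,"y":0,"z":-70,"ax":0,"ay":0,"az":0,"jaw":45},{"x":0,"y":0,"z":-110,"ax":0,"ay":0,"az":0,"jaw":45},{"x":0,"y":0,"z":-150,"ax":0,"ay":0,"az":0,"jaw":45},{"x":0,"y":0,"z":-150,"ax":0,"ay":0,"az":0,"jaw":45},{"x":0,"y":0,"z":-150,"ax":0,"ay":0,"az":0,"jaw":45}]'
python3 -m crank '[{"x":0,"y":-45,"z":0,"ax":0,"ay":0,"az":0,"jaw":45},{"x":-3,"y":-90,"z":0,"ax":0,"ay":0,"az":0,"jaw":45},{"x":-6,"y":-136,"z":0,"ax":0,"ay":0,"az":0,"jaw":45},{"x":-9,"y":-182,"z":0,"ax":0,"ay":0,"az":0,"jaw":45},{"x":-12,"y":-228,"z":0,"ax":0,"ay":0,"az":0,"jaw":45},{"x":-15,"y":-274,"z":0,"ax":0,"ay":0,"az":0,"jaw":45},{"x":-18,"y":-320,"z":0,"ax":0,"ay":0,"az":0,"jaw":45},{"x":-20,"y":-366,"z":0,"ax":0,"ay":0,"az":0,"jaw":45},{"x":-22,"y":-412,"z":0,"ax":0,"ay":0,"az":0,"jaw":45},{"x":-24,"y":-440,"z":0,"ax":0,"ay":0,"az":0,"jaw":45},{"x":-26,"y":-465,"z":0,"ax":0,"ay":0,"az":0,"jaw":45},{"x":-26,"y":-465,"z":0,"ax":0,"ay":0,"az":0,"jaw":45}]'
python3 -m crank '[{"x":0,"y":0,"z":0,"ax":0,"ay":0,"az":0,"jaw":45},{"x":0,"y":0,"z":0,"ax":0,"ay":0,"az":0,"jaw":45},{"x":0,"y":0,"z":0,"ax":0,"ay":0,"az":0,"jaw":45},{"x":0,"y":0,"z":0,"ax":0,"ay":0,"az":0,"jaw":45},{"x":0,"y":0,"z":0,"ax":0,"ay":0,"az":0,"jaw":45},{"x":0,"y":0,"z":0,"ax":0,"ay":0,"az":0,"jaw":45},{"x":0,"y":0,"z":0,"ax":0,"ay":0,"az":0,"jaw":45},{"x":0,"y":0,"z":0,"ax":0,"ay":0,"az":0,"jaw":45},{"x":0,"y":0,"z":0,"ax":0,"ay":0,"az":0,"jaw":45},{"x":0,"y":0,"z":0,"ax":0,"ay":0,"az":0,"jaw":45}]'
sed -i 's/\*c\[v\]/int(c[v][0]),int(c[v][1]),int(c[v][2])/; s/print(\[(v,int/im2=cv2.imwrite("pics\/e%d.png"%int(s["t"]),cv2.cvtColor(im,cv2.COLOR_RGB2BGR)); print([(v,int/' h.py
python3 -c "
from h import *
edge()"
```

```text
t: 51.35
tcp_pos: [0.541, -0.1076, 0.007]
eef_rot: [3.141, 0.012, 0.002]
force: [-1.6, -0.7, 7.3]
grip_width: 0.63
grip_force: 30.0
t: 51.95
tcp_pos: [0.5408, -0.1077, 0.1571]
eef_rot: [3.141, 0.012, 0.004]
force: [-0.4, -0.8, -0.9]
grip_width: 0.628
grip_force: 30.0
t: 53.15
tcp_pos: [0.5085, 0.3608, 0.1543]
eef_rot: [-3.141, -0.019, 0.004]
force: [0.1, -0.0, -0.9]
grip_width: 0.631
grip_force: 30.0
t: 54.15
tcp_pos: [0.5107, 0.3574, 0.156]
eef_rot: [-3.141, -0.012, -0.0]
force: [1.6, -0.7, -0.6]
grip_width: 0.629
grip_force: 30.0
[0.5107 0.3574 0.156 ] [-3.141 -0.012 -0.   ] 0.6287721928055642
[(128, 53, 2, 227), (130, 46, 3, 223), (132, 8, 67, 171), (134, 8, 149, 179), (136, 8, 150, 181), (138, 8, 151, 179), (140, 8, 151, 178), (142, 9, 151, 179), (144, 8, 152, 179), (146, 9, 152, 178), (148, 9, 154, 180), (150, 9, 154, 182), (152, 9, 151, 178), (154, 8, 64, 107), (156, 8, 109, 131), (158, 10, 135, 110), (160, 14, 129, 137), (162, 14, 131, 175), (164, 14, 131, 187), (166, 14, 131, 194), (168, 14, 132, 190), (170, 14, 134, 175), (172, 14, 133, 178), (174, 15, 133, 181), (176, 14, 134, 174), (178, 14, 135, 164), (180, 14, 134, 168), (182, 14, 135, 179), (184, 14, 136, 167), (186, 13, 132, 92), (188, 13, 132, 82), (190, 14, 137, 141), (192, 15, 134, 194), (194, 15, 134, 198), (196, 15, 132, 201), (198, 15, 131, 203), (200, 15, 134, 168), (202, 14, 139, 107)]
```

```bash
python3 - <<'E'
from h import *
s=telemetry.observe()["tcp_pos"]; b=lambda r,z:round(back("wrist",[(259,r)],z)[0,0]*1000,1)
print("rim",b(132.2,.018)-55,"ring",b(154.6,.018)-32,"stack top",b(160.5,.050)-30,"bot",b(157.5,.018)-30)
print("held top",b(189.5,s[2]+.0095)-30,"bottom",b(185.2,s[2]-.0065)-30, s)
im=cv2.cvtColor(cv2.imread("pics/e54.png"),cv2.COLOR_BGR2RGB); B=brown(im)
for v in (168,176): q=np.where(B[v])[0]; q=q[(q>190)&(q<330)]; w=back("wrist",[(q[0],v),(q[-1],v)],.05); print(v,q[0],q[-1],w[:,1].mean().round(4))
E
```

```text
rim 513.4 ring 512.3 stack top 512.0 bot 511.20000000000005
held top 509.79999999999995 bottom 509.0 [0.51066917 0.35735231 0.15600929]
168 212 306 0.3576
176 211 307 0.3575
```

```bash
python3 -m crank '[{"x":2.6,"y":-0.5,"z":40,"ax":0,"ay":0,"az":0,"jaw":45},{"x":2.6,"y":-0.5,"z":65,"ax":0,"ay":0,"az":0,"jaw":45},{"x":2.6,"y":-0.5,"z":80,"ax":0,"ay":0,"az":0,"jaw":45},{"x":2.6,"y":-0.5,"z":90,"ax":0,"ay":0,"az":0,"jaw":45},{"x":2.6,"y":-0.5,"z":95,"ax":0,"ay":0,"az":0,"jaw":45},{"x":2.6,"y":-0.5,"z":97,"ax":0,"ay":0,"az":0,"jaw":45},{"x":2.6,"y":-0.5,"z":98.5,"ax":0,"ay":0,"az":0,"jaw":45},{"x":2.6,"y":-0.5,"z":98.5,"ax":0,"ay":0,"az":0,"jaw":45},{"x":2.6,"y":-0.5,"z":98.5,"ax":0,"ay":0,"az":0,"jaw":45},{"x":2.6,"y":-0.5,"z":98.5,"ax":0,"ay":0,"az":0,"jaw":45}]'
python3 -m crank '[{"x":0,"y":0,"z":0,"ax":0,"ay":0,"az":0,"jaw":66},{"x":0,"y":0,"z":0,"ax":0,"ay":0,"az":0,"jaw":76},{"x":0,"y":0,"z":0,"ax":0,"ay":0,"az":0,"jaw":76},{"x":0,"y":0,"z":0,"ax":0,"ay":0,"az":0,"jaw":76},{"x":0,"y":0,"z":-40,"ax":0,"ay":0,"az":0,"jaw":76},{"x":0,"y":0,"z":-80,"ax":0,"ay":0,"az":0,"jaw":76},{"x":0,"y":0,"z":-115,"ax":0,"ay":0,"az":0,"jaw":76},{"x":0,"y":0,"z":-115,"ax":0,"ay":0,"az":0,"jaw":76},{"x":0,"y":0,"z":-115,"ax":0,"ay":0,"az":0,"jaw":76},{"x":0,"y":0,"z":-115,"ax":0,"ay":0,"az":0,"jaw":76},{"x":0,"y":0,"z":-115,"ax":0,"ay":0,"az":0,"jaw":76}]'
python3 -c "
from h import *
edge()
print(delta(.652,-.088,.15,.008))"
python3 - <<'E'
from h import *
im=imaging.grab_frame("top"); cv2.imwrite("pics/top1.png",cv2.cvtColor(im,cv2.COLOR_RGB2BGR)); print([([round(v) for v in d["rect"]],round(d["score"],2)) for d in models.spot_in("top","disc0")])
for n in ("net_pot","tube_coil","gate"): print(n,[([round(v) for v in d["rect"]],round(d["score"],2)) for d in models.spot_in("top",n)][:2])
E
```

```text
t: 55.2
tcp_pos: [0.5135, 0.3579, 0.058]
eef_rot: [-3.141, -0.012, -0.001]
force: [0.1, 0.5, 0.2]
grip_width: 0.632
grip_force: 30.0
t: 56.3
tcp_pos: [0.5128, 0.3574, 0.1713]
eef_rot: [3.141, 0.012, -0.003]
force: [0.6, 0.2, 0.1]
grip_width: 0.805
grip_force: 0.0
[0.5128 0.3574 0.1713] [ 3.141e+00  1.200e-02 -3.000e-03] 0.8051910084489884
[(128, 53, 3, 210), (130, 47, 3, 210), (132, 20, 10, 191), (134, 8, 122, 155), (136, 8, 152, 165), (138, 8, 153, 163), (140, 8, 154, 162), (142, 8, 155, 161), (144, 8, 154, 165), (146, 8, 154, 161), (148, 8, 155, 164), (150, 9, 156, 165), (152, 9, 156, 165), (154, 8, 80, 103), (156, 9, 99, 114), (158, 10, 138, 101), (160, 13, 127, 106), (162, 13, 126, 96), (164, 14, 134, 171), (166, 14, 133, 181), (168, 15, 131, 184), (170, 15, 130, 193), (172, 14, 132, 188), (174, 14, 132, 176), (176, 15, 131, 174), (178, 15, 130, 177), (180, 15, 131, 191), (182, 15, 130, 197), (184, 15, 132, 194), (186, 15, 131, 196), (188, 16, 128, 199), (190, 15, 129, 195), (192, 15, 131, 186), (194, 14, 134, 181), (196, 14, 134, 172), (198, 14, 134, 160), (200, 14, 134, 162), (202, 14, 133, 171)]
(array([135.6, 446.6,  21.5]), np.float64(-0.0))
[([326, 281, 347, 311], 0.74), ([284, 254, 300, 275], 0.62), ([315, 121, 335, 138], 0.61)]
net_pot [([201, 106, 228, 137], 0.96), ([158, 176, 218, 236], 0.6)]
tube_coil [([254, 110, 296, 144], 0.79), ([158, 177, 219, 236], 0.7)]
gate [([225, 160, 296, 176], 0.89)]
```

```bash
python3 - <<'E'
from h import *
b=lambda r,z:round(back("wrist",[(259,r)],z)[0,0]*1000,1)
print("rim",b(133,.018)-55,"ring",b(154.8,.018)-32,"stack top",b(163.2,.066)-30,"bot",b(158,.018)-30)
im=cv2.cvtColor(cv2.imread("pics/e56.png"),cv2.COLOR_BGR2RGB); B=brown(im)
for v in (180,190): q=np.where(B[v])[0]; q=q[(q>190)&(q<330)]; w=back("wrist",[(q[0],v),(q[-1],v)],.066); print(v,q[0],q[-1],w[:,1].mean().round(4))
E
python3 -m crank '[{"x":12,"y":38,"z":0,"ax":0,"ay":0,"az":0,"jaw":40},{"x":25,"y":82,"z":0,"ax":0,"ay":0,"az":0,"jaw":10},{"x":38,"y":126,"z":0,"ax":0,"ay":0,"az":0,"jaw":0},{"x":51,"y":170,"z":0,"ax":0,"ay":0,"az":0,"jaw":0},{"x":64,"y":214,"z":0,"ax":0,"ay":0,"az":0,"jaw":0},{"x":77,"y":258,"z":0,"ax":0,"ay":0,"az":0,"jaw":0},{"x":90,"y":302,"z":0,"ax":0,"ay":0,"az":0,"jaw":0},{"x":103,"y":344,"z":0,"ax":0,"ay":0,"az":0,"jaw":0},{"x":116,"y":384,"z":0,"ax":0,"ay":0,"az":0,"jaw":0},{"x":128,"y":420,"z":0,"ax":0,"ay":0,"az":0,"jaw":0},{"x":136,"y":446,"z":10,"ax":0,"ay":0,"az":0,"jaw":0},{"x":136,"y":446,"z":21,"ax":0,"ay":0,"az":0,"jaw":0}]'
python3 -m crank '[{"x":0,"y":0,"z":0,"ax":0,"ay":0,"az":0,"jaw":0},{"x":0,"y":0,"z":0,"ax":0,"ay":0,"az":0,"jaw":0},{"x":0,"y":0,"z":0,"ax":0,"ay":0,"az":0,"jaw":0},{"x":0,"y":0,"z":0,"ax":0,"ay":0,"az":0,"jaw":0},{"x":0,"y":0,"z":0,"ax":0,"ay":0,"az":0,"jaw":0},{"x":0,"y":0,"z":0,"ax":0,"ay":0,"az":0,"jaw":0}]'
python3 - <<'E'
from h import *
s=telemetry.observe(); im=wrist("pics/w21.png"); print(s["tcp_pos"],s["qpos"])
cv2.imwrite("pics/w21c.png",cv2.resize(cv2.cvtColor(im[60:340,60:460],cv2.COLOR_RGB2BGR),None,fx=1.9,fy=1.9))
h=cv2.cvtColor(im,cv2.COLOR_RGB2HSV); w=((h[...,1]<25)&(h[...,2]>175)).astype(np.uint8)
n,l,st,ce=cv2.connectedComponentsWithStats(w); print([list(map(int,x)) for x in st[1:] if x[4]>200])
E
```

```text
rim 514.4 ring 512.7 stack top 511.79999999999995 bot 511.1
180 212 305 0.3584
190 214 304 0.3578
t: 57.8
tcp_pos: [0.6534, -0.0922, 0.151]
eef_rot: [3.14, 0.004, 0.001]
force: [1.0, -0.6, -0.9]
grip_width: 0.006
grip_force: 0.0
t: 58.4
tcp_pos: [0.6529, -0.0868, 0.1518]
eef_rot: [3.142, 0.013, 0.001]
force: [-0.2, -0.3, -0.4]
grip_width: 0.004
grip_force: 0.0
[ 0.6528612  -0.08684373  0.15181154] [ 0.25695476  0.46473221 -0.29904308  1.67887594  0.15552513  1.0209089
 -1.65631943]
[[210, 16, 114, 109, 5119], [0, 213, 115, 31, 1242], [111, 213, 128, 57, 1889], [283, 225, 42, 9, 298]]
```

```bash
python3 -m crank '[{"x":0,"y":0,"z":30,"ax":0,"ay":0,"az":0,"jaw":0},{"x":0,"y":0,"z":65,"ax":0,"ay":0,"az":0,"jaw":0},{"x":0,"y":0,"z":95,"ax":0,"ay":0,"az":0,"jaw":0},{"x":0,"y":0,"z":124,"ax":0,"ay":0,"az":0,"jaw":0},{"x":0,"y":0,"z":124,"ax":0,"ay":0,"az":0,"jaw":0},{"x":0,"y":0,"z":124,"ax":0,"ay":0,"az":0,"jaw":0}]'
python3 -m crank '[{"x":-9,"y":0,"z":0,"ax":0,"ay":0,"az":0,"jaw":0},{"x":-18,"y":0,"z":0,"ax":0,"ay":0,"az":0,"jaw":0},{"x":-27,"y":0,"z":0,"ax":0,"ay":0,"az":0,"jaw":0},{"x":-36,"y":0,"z":0,"ax":0,"ay":0,"az":0,"jaw":0},{"x":-46,"y":0,"z":0,"ax":0,"ay":0,"az":0,"jaw":0},{"x":-55,"y":-1,"z":0,"ax":0,"ay":0,"az":0,"jaw":0},{"x":-64,"y":-3,"z":0,"ax":0,"ay":0,"az":0,"jaw":0},{"x":-73,"y":-5,"z":0,"ax":0,"ay":0,"az":0,"jaw":0},{"x":-82,"y":-8,"z":0,"ax":0,"ay":0,"az":0,"jaw":0},{"x":-91,"y":-11,"z":0,"ax":0,"ay":0,"az":0,"jaw":0},{"x":-100,"y":-15,"z":0,"ax":0,"ay":0,"az":0,"jaw":0},{"x":-108,"y":-19,"z":0,"ax":0,"ay":0,"az":0,"jaw":0}]'
python3 -m crank '[{"x":-8,"y":-5,"z":0,"ax":0,"ay":0,"az":0,"jaw":0},{"x":-16,"y":-11,"z":0,"ax":0,"ay":0,"az":0,"jaw":0},{"x":-24,"y":-18,"z":0,"ax":0,"ay":0,"az":0,"jaw":0},{"x":-31,"y":-24,"z":0,"ax":0,"ay":0,"az":0,"jaw":0},{"x":-38,"y":-31,"z":0,"ax":0,"ay":0,"az":0,"jaw":0},{"x":-44,"y":-38,"z":0,"ax":0,"ay":0,"az":0,"jaw":0},{"x":-49,"y":-46,"z":0,"ax":0,"ay":0,"az":0,"jaw":0},{"x":-54,"y":-54,"z":0,"ax":0,"ay":0,"az":0,"jaw":0},{"x":-58,"y":-62,"z":0,"ax":0,"ay":0,"az":0,"jaw":0},{"x":-62,"y":-70,"z":0,"ax":0,"ay":0,"az":0,"jaw":0},{"x":-64,"y":-73,"z":0,"ax":0,"ay":0,"az":0,"jaw":0},{"x":-64,"y":-73,"z":0,"ax":0,"ay":0,"az":0,"jaw":0}]'
python3 - <<'E'
from h import *
s=telemetry.observe(); print(s["tcp_pos"],s["qpos"],s["force"])
im=imaging.grab_frame("top"); cv2.imwrite("pics/top2.png",cv2.cvtColor(im,cv2.COLOR_RGB2BGR)); print([([round(v) for v in d["rect"]],round(d["score"],2)) for d in models.spot_in("top","gate")])
E
```

```text
t: 59.05
tcp_pos: [0.6529, -0.087, 0.028]
eef_rot: [-3.141, -0.012, 0.001]
force: [0.6, 0.3, -0.2]
grip_width: 0.01
grip_force: 0.0
t: 60.25
tcp_pos: [0.5438, -0.0685, 0.0275]
eef_rot: [-3.141, -0.012, 0.0]
force: [0.3, -0.2, -1.1]
grip_width: 0.004
grip_force: 0.2
t: 61.45
tcp_pos: [0.4798, 0.0041, 0.0275]
eef_rot: [-3.141, -0.014, 0.0]
force: [-0.6, 0.3, -1.0]
grip_width: 0.006
grip_force: 0.0
[0.47982721 0.00408125 0.02750461] [ 0.12956431  0.38351396 -0.31915839  2.16355037  0.20269974  0.62202826
 -1.89549194] [-0.60417465  0.30748386 -1.02652394]
[]
```

```bash
python3 -m crank '[{"x":-2,"y":-6,"z":0,"ax":0,"ay":0,"az":0,"jaw":0},{"x":-4,"y":-12,"z":0,"ax":0,"ay":0,"az":0,"jaw":0},{"x":-6,"y":-18,"z":0,"ax":0,"ay":0,"az":0,"jaw":0},{"x":-8,"y":-24,"z":0,"ax":0,"ay":0,"az":0,"jaw":0},{"x":-9,"y":-28,"z":0,"ax":0,"ay":0,"az":0,"jaw":0},{"x":-9,"y":-31,"z":0,"ax":0,"ay":0,"az":0,"jaw":0},{"x":-9,"y":-31,"z":0,"ax":0,"ay":0,"az":0,"jaw":0}]'
python3 -m crank '[{"x":0,"y":-1,"z":0,"ax":0,"ay":0,"az":0,"jaw":0},{"x":0,"y":-2,"z":0,"ax":0,"ay":0,"az":0,"jaw":0},{"x":0,"y":-3,"z":0,"ax":0,"ay":0,"az":0,"jaw":0},{"x":0,"y":-3,"z":0,"ax":0,"ay":0,"az":0,"jaw":0}]'
python3 -m crank '[{"x":0,"y":-1,"z":0,"ax":0,"ay":0,"az":0,"jaw":0},{"x":0,"y":-2,"z":0,"ax":0,"ay":0,"az":0,"jaw":0},{"x":0,"y":-3,"z":0,"ax":0,"ay":0,"az":0,"jaw":0},{"x":0,"y":-3,"z":0,"ax":0,"ay":0,"az":0,"jaw":0}]'
```

```text
t: 62.25
tcp_pos: [0.4707, 0.0347, 0.0275]
eef_rot: [3.141, 0.013, -0.0]
force: [-0.5, -0.9, -0.1]
grip_width: 0.004
grip_force: 0.0
t: 62.65
tcp_pos: [0.4707, 0.0364, 0.0275]
eef_rot: [3.141, 0.01, -0.001]
force: [-1.0, -6.3, 1.8]
grip_width: 0.005
grip_force: 3.3
t: 63.05
tcp_pos: [0.4704, 0.0396, 0.0275]
eef_rot: [3.141, 0.011, -0.001]
force: [-2.8, -4.2, 4.9]
grip_width: 0.004
grip_force: 2.4
```

```bash
for i in 1; do python3 -m crank '[{"x":0,"y":-1,"z":0,"ax":0,"ay":0,"az":0,"jaw":0},{"x":0,"y":-2,"z":0,"ax":0,"ay":0,"az":0,"jaw":0},{"x":0,"y":-2,"z":0,"ax":0,"ay":0,"az":0,"jaw":0}]'; done
python3 -m crank '[{"x":0,"y":-1,"z":0,"ax":0,"ay":0,"az":0,"jaw":0},{"x":0,"y":-2,"z":0,"ax":0,"ay":0,"az":0,"jaw":0},{"x":0,"y":-2,"z":0,"ax":0,"ay":0,"az":0,"jaw":0}]'
```

```text
t: 63.35
tcp_pos: [0.4705, 0.0421, 0.0274]
eef_rot: [3.141, 0.011, -0.001]
force: [-1.2, -2.6, 0.9]
grip_width: 0.004
grip_force: 1.2
t: 63.65
tcp_pos: [0.4707, 0.0443, 0.0275]
eef_rot: [3.141, 0.012, -0.0]
force: [-1.0, -4.0, -0.3]
grip_width: 0.004
grip_force: 2.1
```

```bash
python3 -m crank '[{"x":0,"y":-1,"z":0,"ax":0,"ay":0,"az":0,"jaw":0},{"x":0,"y":-2,"z":0,"ax":0,"ay":0,"az":0,"jaw":0},{"x":0,"y":-2,"z":0,"ax":0,"ay":0,"az":0,"jaw":0}]'
python3 -m crank '[{"x":0,"y":-1,"z":0,"ax":0,"ay":0,"az":0,"jaw":0},{"x":0,"y":-2,"z":0,"ax":0,"ay":0,"az":0,"jaw":0},{"x":0,"y":-2,"z":0,"ax":0,"ay":0,"az":0,"jaw":0}]'
```

```text
t: 63.95
tcp_pos: [0.4706, 0.0445, 0.0274]
eef_rot: [3.14, 0.009, -0.001]
force: [0.1, -15.8, 1.8]
grip_width: 0.004
grip_force: 7.7
t: 64.25
tcp_pos: [0.4706, 0.0447, 0.0274]
eef_rot: [3.138, 0.007, -0.002]
force: [0.7, -26.3, 4.3]
grip_width: 0.002
grip_force: 13.2
```

```bash
python3 -m crank '[{"x":0,"y":5,"z":0,"ax":0,"ay":0,"az":0,"jaw":0},{"x":0,"y":20,"z":0,"ax":0,"ay":0,"az":0,"jaw":0},{"x":0,"y":40,"z":0,"ax":0,"ay":0,"az":0,"jaw":0},{"x":0,"y":40,"z":-30,"ax":0,"ay":0,"az":0,"jaw":0},{"x":0,"y":40,"z":-70,"ax":0,"ay":0,"az":0,"jaw":0},{"x":0,"y":40,"z":-110,"ax":0,"ay":0,"az":0,"jaw":0},{"x":0,"y":40,"z":-150,"ax":0,"ay":0,"az":0,"jaw":0},{"x":0,"y":75,"z":-180,"ax":0,"ay":0,"az":0,"jaw":0},{"x":0,"y":75,"z":-180,"ax":0,"ay":0,"az":0,"jaw":0},{"x":0,"y":75,"z":-180,"ax":0,"ay":0,"az":0,"jaw":0},{"x":0,"y":75,"z":-180,"ax":0,"ay":0,"az":0,"jaw":0},{"x":0,"y":75,"z":-180,"ax":0,"ay":0,"az":0,"jaw":0}]'
python3 - <<'E'
from h import *
im=wrist("pics/w22.png"); t=imaging.grab_frame("top"); cv2.imwrite("pics/top3.png",cv2.cvtColor(t,cv2.COLOR_RGB2BGR))
a=cv2.resize(im[0:300,0:300],(400,400),interpolation=cv2.INTER_CUBIC); b=cv2.resize(t[140:270,70:330],None,fx=1.53,fy=3.07/2,interpolation=cv2.INTER_CUBIC)
o=np.zeros((600,800,3),np.uint8); o[:400,:400]=a; o[:200,400:400+b.shape[1]]=b[:200,:400]
s=cv2.resize(imaging.grab_frame("scene")[140:250,190:420],(400,191)); o[205:396,400:]=s
cv2.imwrite("pics/fin.png",cv2.cvtColor(o,cv2.COLOR_RGB2BGR))
E
```

```text
t: 65.45
tcp_pos: [0.4709, -0.0257, 0.2066]
eef_rot: [-3.141, -0.014, 0.002]
force: [0.7, -0.0, 0.3]
grip_width: 0.006
grip_force: 0.0
```

View pics/fin.png

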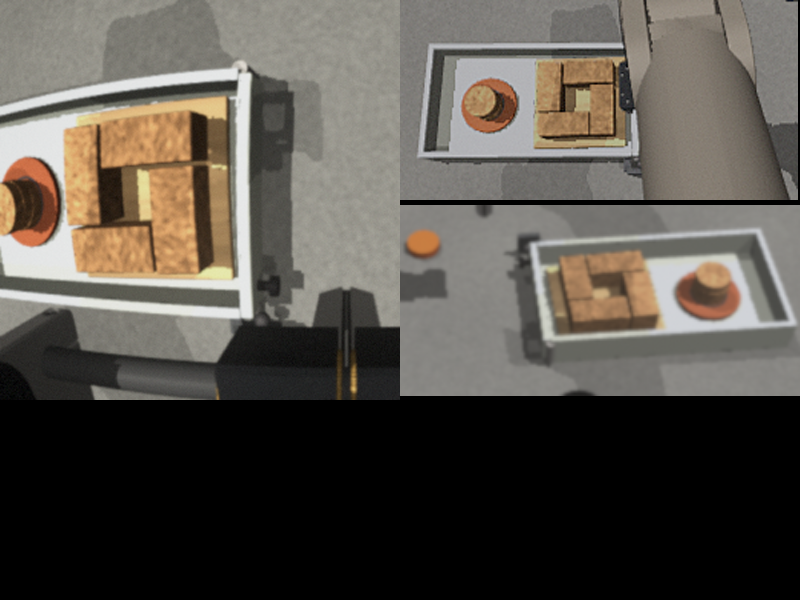

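The gate is flush across the box end with its knob at (268,285). The pinwheel fills the slab and the three discs stand on the saucer, so I'm handing in.

```bash
python3 -c "
from plant import ticket
print(ticket.close_job())"
```

```text
the job is handed in; nothing more can be done
None
```

I handed the job in at about 65 s: the four bricks lie as a pinwheel on the slab, the three discs are stacked on the saucer to within about 2 mm of centre, and the gate was then pushed to a hard stop and looked shut. The pot, coil and bottle were not touched, and no verdict came back.

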